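# Square a rack segment and stage it under the measuring lens

## Robot

A 6-joint arm with a two-finger parallel gripper is mounted at the origin on the work surface. World frame = base frame: x ahead of the robot, y to its left, z up, the work surface at z = 0. Lengths are in m, angles in rad, forces in N, time in s.
With the tool pointing down it reaches from about 0.4 to 0.925 m from the base axis. Payload 3.4 kg.
Tool frame: the origin (TCP) lies at the very end of the fingers, on their centre line; the grasp point (between the pads) lies 19 mm behind it (env.grasp_offset is the distance from the TCP to the grasp point, in m); z points along the fingers, y is the direction in which the jaws open and shut (so a half turn about z gives the same grasp; the last joint's range is limited). The gripper opens to 85 mm and grips with 20 to 120 N. Pads are 22 mm wide; open, the fingers measure 114 mm over their backs; the gripper's body (76 mm by 85 mm) begins 54 mm behind the grasp point. The pads swing forward as they close: fully open they stand 13 mm farther back than shut.
Start: joints at [1.212, 0.307, 1.506, -0, 1.328, -0.073], TCP at [0.162, 0.552, 0.209] pointing down, gripper open.
Joint ranges: [-3.12, 3.12], [-1.05, 2.28], [0.14, 2.33], [-1.42, 4.57], [0.1, 2.73], [-2.68, 2.68]. Speed limits (rad/s): [2.57, 2.57, 3.14, 3.14, 3.14, 3.14].

## Interface

Orientations are given as a rotation vector (axis times angle).
In Python, from rig import env, vision, order gives the robot as it stands. The module is installed in compiled form; this text tells all that it offers.
- The arm moves only by the tool apply_moves, never from a script. Its argument "increments" is one flat list of numbers, 7 for each row, row after row: the shift along the tool's x, y, z normalised to -1 to 1, where 1 is 0.025 m, then the turn, a rotation vector about the tool's x, y, z normalised to -1 to 1, where 1 is 5 degrees, then the opening, from -1 (shut) to 1 (fully open). A call has 1 to 12 rows; each row shifts and turns the commanded pose from where the row before left it, along the tool's axes as they then stand; what a row does not reach is not made up. A row lasts 1/12 s, in which the tool goes at most 41.7 mm and 7.16 degrees, less where a joint would pass 70% of its speed; a pose out of reach is approached as far as the arm can. A call with a number of a shift or a turn outside -1 to 1 is refused whole. A call with a gripper value outside its range is refused whole. The fingers move at their own pace and stop on an object; "squeeze" is the grip in N (left out, the last holds). Time passes only in rows, so rows that do not move let the fingers close. It gives the time, the measured TCP pose, the force and the opening at its end, in the units of the state.
- env.observe(): the state, without advancing time (a new reading comes with each control period).
- vision.read_camera(name): name is "side" or "top"; returns the picture (420x560x3 uint8, red, green, blue); there is no depth.
- vision.camera_info(name): a dict with "fx", "fy", "cx", "cy" (pixels), "rvec" (rotation vector, rad) and "tvec" (3), from world to camera coordinates, as OpenCV has them. Camera axes: x right, y down, z forward; pixel columns grow to the right and rows downward; lengths in m; the calibration is good to about 2 mm. A picture is of the moment at which its call begins. camera_info takes no time and is no camera call.
- order.hand_in(): hands the job in, once; it reports no verdict.
The state is a dict: "time": time; "q": joint angles; "dq": joint speeds; "tau": joint torques, N m; "position": TCP position; "tool_rot": TCP orientation; "contact_force": force on the tool from outside, world axes, zero at the start; "ft_torque": the same for the moment, N m; "grip_width": finger opening in m.
Only numpy, scipy, OpenCV 4.12 (cv2) and the standard library are available. Lean on these libraries where they do the work, as an engineer would, in place of code of your own. Each camera call takes 0.05 s, during which the arm holds its last target.

## Task

Gently push the toothed aluminium rack segment into the corner of the squaring plate until it lies lengthwise along the long low fence and flush against both fences, and let go of it there. Then grip it again and set it down gently, flat on the stage of the measuring stand right under the lens, centred on the etched cross and in line with the line that runs away from the robot. Do not touch the lens head, and leave the other gauges where they are.

Things in the scene. Friction and masses are not known exactly. Their poses are not given: they have to be found in the camera images.
- rack: The part: aluminium bar 120 mm long (its x), 36 wide (y), 56 high (z), 0.4 to 0.75 kg; plain sides to 48 mm, then seven V teeth across the top. Origin: centre of its underside. Starts on the squaring plate, teeth up, within 0.4 rad of the plate's x (either end may lead), clear of both fences. Slides with some 3 to 12 N; push it low, near its foot, or it may tip over the low fences.
- squaring_plate: Dark steel plate fixed to the table, 230 (x) by 170 (y) by 20 mm, x roughly away from the robot. Origin: centre of its underside. Two steel fences, 14 mm thick, only 12 mm above the plate so fingertips pass over: the long one along x at the left edge, inner face y = +65 mm, x -105 to 99; the end one at the far edge, inner face x = +85 mm, y -60 to 65. Over 90 N on the rack is too rough.
- corner (a point): Inner corner of the two fences, on the plate's top face (20 mm above the table); axes as the plate's. With the rack flush against both fences, the rack's origin is at (-60, -18, 0) mm from here and its long axis along x.
- stand: White measuring stand fixed to the table, x roughly away from the robot; origin at table height below the stage centre. Base 240 (x) by 350 mm (y -240 to 110), 30 high; on it a stage 200 by 180 mm with an aluminium top 180 by 160 mm, 60 mm above the table. Column 60 mm square, 500 high, at (20, -195) mm; the stage is open at front, left and far side. Over 90 N on the rack is too rough.
- stage_mark (a point): Centre of the cross of two dark lines etched across the whole stage top, right under the lens; axes as the stand's, the lines run along x and y. The rack's origin belongs here, its long axis along x.
- lens_head: Lens head over the stage; origin and axes as stand. Black ring light 90 mm across, centred over the cross, underside 205 mm above the stage; a 56 mm barrel above; from 377 mm above the table a white housing, x -25 to 65, y -230 to 20 mm, 90 high. No upright gripper fits under: lean the tool back towards the stand's -x by 30 to 45 degrees and come in from the left (+y).
- ring_gauge: Bystander: brass ring gauge lying flat, 68 mm across, 26 mm high. Origin at the centre of its underside.
- parallel: Bystander: plain steel bar, 120 by 30 by 30 mm, without teeth. Origin at the centre of its underside, long axis x.
- plug_gauge: Bystander: steel plug gauge lying along its x, about 130 mm long and 30 mm thick. Origin under it at table height.
Not all that is in view belongs to the job. Of the things like the rack, leave any that is orange or pink; of the rest the larger one is meant.

How it is judged:
On the way:
1. the rack lies in the corner of the squaring plate, lengthwise along the long fence, flush with both fences (within 2 mm and 0.018 rad), at rest and untouched by the robot (x of rack in the frame of corner between -0.062 and -0.058 m and y of rack in the frame of corner between -0.02 and -0.016 m and z of rack in the frame of corner between -0.003 and 0.003 m and angle between the x axis of rack and the x axis of squaring_plate, either way round below 0.018 rad and angle between rack's own z axis and vertical below 0.04 rad and linear speed of rack below 0.01 m/s and angular speed of rack below 0.05 rad/s and contact force between each of the fingers, the arm and rack below 0.1 N), for 0.2 s.
At the end, for the whole second after the job is handed in: The rack stands flat on the stage (underside within 3 mm of the stage's top, upright within 0.04 rad), its origin within 5 mm of the cross and its long axis within 0.026 rad of the stand's x axis, released and at rest (horizontal distance between rack and stage_mark below 0.005 m and z of rack in the frame of stage_mark between -0.003 and 0.003 m and angle between the x axis of rack and the x axis of stand, either way round below 0.026 rad and angle between rack's own z axis and vertical below 0.04 rad and linear speed of rack below 0.01 m/s and angular speed of rack below 0.05 rad/s); the robot touches nothing.
It fails at once if the lens head was touched (contact force between anything else and lens_head above 1 N).
It fails at once if the rack was pressed too hard on the squaring plate or its fences (over 90 N) (contact force between rack and squaring_plate above 90 N).
It fails at once if the rack was dropped or pressed too hard on the stand (over 90 N) (contact force between rack and stand above 90 N).
It fails at once if a bystanding gauge was moved more than 15 mm (distance of any of ring_gauge, parallel, plug_gauge from where it was at the start of the episode above 0.015 m).
It also fails if it takes over 58 s, if anything falls off the work surface, if the arm or the gripper's body presses on something with over 40 N, if the wrist force passes 120 N, or if a joint passes its speed limit or range.

## Working session

There is one attempt and no reset: what is moved stays moved. The work goes in short steps, Python scripts to look and compute and a tool call to move; the robot and the scene stay as the last step left them, time stands still between calls to the robot, and variables do not carry over. Pictures are saved under pics/ and viewed, and the job is handed in when it is done.

Besides the shell and the picture viewer there is one more tool, called after "Request:" as name(argument=value, ...), one argument or row to a line, values as JSON. apply_moves: Moves the arm, as the interface text tells. Scaled input: -1 to 1 covers 0.025 m each way for a shift and 5 degrees each way for a turn. Its arguments: {"type":"object","properties":{"increments":{"type":"array"},"squeeze":{"type":"number"}},"required":["increments"]}

```bash
mkdir -p pics; ls
cat > h.py <<'E'
import numpy as np,cv2
from scipy.spatial.transform import Rotation as R
from rig import env,vision,order
def cam(n):
    i=vision.camera_info(n);K=np.array([[i['fx'],0,i['cx']],[0,i['fy'],i['cy']],[0,0,1.]]);return K,cv2.Rodrigues(np.array(i['rvec'],float))[0],np.array(i['tvec'],float)
def ray(n,px,z):
    K,Rm,t=cam(n);px=np.atleast_2d(np.array(px,float));d=np.c_[px,np.ones(len(px))]@np.linalg.inv(K).T@Rm;c=-Rm.T@t
    return c+d*((z-c[2])/d[:,2])[:,None]
def proj(n,P):
    K,Rm,t=cam(n);q=(np.atleast_2d(np.array(P,float))@Rm.T+t)@K.T;return q[:,:2]/q[:,2:]
def snap(n,f):
    im=vision.read_camera(n)[:,:,::-1].copy();cv2.imwrite('pics/'+f,im);return im
E
python3 - <<'E'
from h import *
for n in('top','side'):
    snap(n,n+'0.png');K,Rm,t=cam(n);print(n,K[0,0],K[:2,2],-Rm.T@t,Rm[2])
s=env.observe();print({k:np.round(v,3) for k,v in s.items()},env.grasp_offset)
print(R.from_rotvec(s['tool_rot']).as_matrix().round(3))
E
```

```text
pics
top 412.20367019596625 [280.10452268 205.46623468] [0.40531331 0.07901391 0.89086875] [ 0.18358261 -0.03416913 -0.98241025]
side 439.0060701837121 [277.74853453 206.87209131] [ 0.20386841 -0.47418113  0.85240938] [ 0.33464898  0.53209417 -0.77774408]
{'time': np.float64(0.1), 'q': array([ 1.213,  0.307,  1.508,  0.   ,  1.328, -0.073]), 'dq': array([ 0.   , -0.001, -0.002,  0.   , -0.001,  0.001]), 'tau': array([-1.0000e-03, -4.5854e+01, -2.5261e+01, -0.0000e+00,  6.0000e-03,
       -0.0000e+00]), 'position': array([0.161, 0.551, 0.208]), 'tool_rot': array([-4.460e-01, -3.109e+00,  3.000e-03]), 'contact_force': array([-1.531, -0.206, -0.24 ]), 'ft_torque': array([ 0.022, -0.001, -0.04 ]), 'grip_width': np.float64(0.085)} 0.0187
[[-0.96   0.281 -0.001]
 [ 0.281  0.96  -0.002]
 [ 0.    -0.002 -1.   ]]
```

View pics/top0.png

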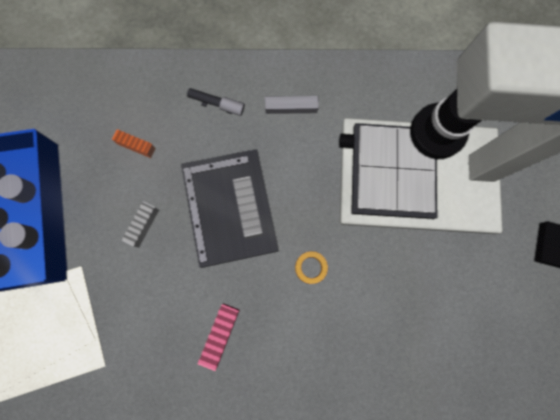

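View pics/side0.png

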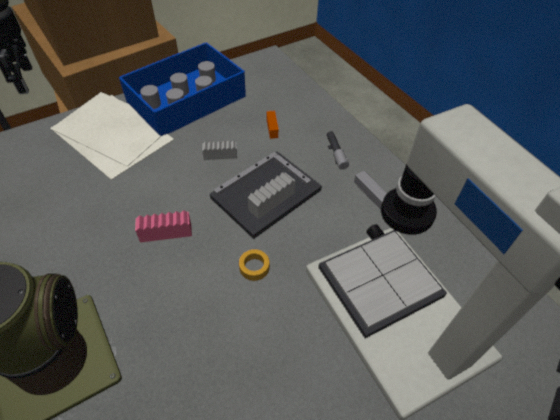

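Toothed bars in the top view: aluminium on the plate (246,207), a smaller aluminium one (139,224), orange (133,143) and pink (219,337). The one on the plate fits, since it is aluminium, the larger of the two, and on the squaring plate. I'll confirm that in enlarged crops.

Run:
```python
import cv2
im=cv2.imread('pics/top0.png');cv2.imwrite('pics/c1.png',cv2.resize(im[140:275,170:290],None,fx=4.4,fy=4.4,interpolation=cv2.INTER_CUBIC))
cv2.imwrite('pics/c2.png',cv2.resize(im[110:240,335:505],None,fx=4.4,fy=4.4,interpolation=cv2.INTER_CUBIC))
im=cv2.imread('pics/side0.png');cv2.imwrite('pics/c3.png',cv2.resize(im[145:240,205:330],None,fx=6,fy=6,interpolation=cv2.INTER_CUBIC))
cv2.imwrite('pics/c4.png',cv2.resize(im[220:340,300:450],None,fx=4.8,fy=4.8,interpolation=cv2.INTER_CUBIC))
```

```text
(no output)
```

View pics/c1.png

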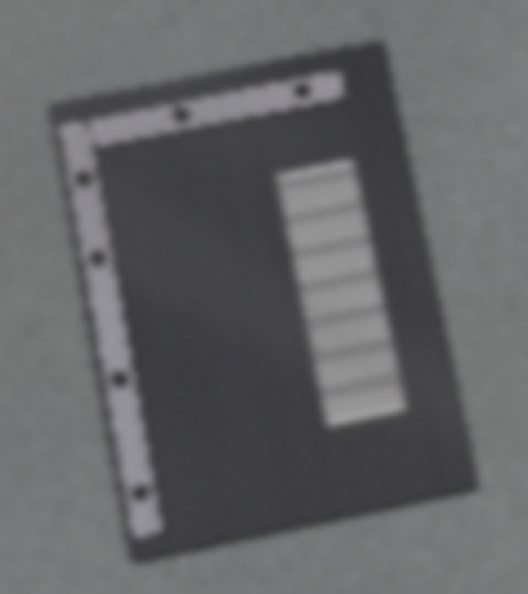

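View pics/c2.png

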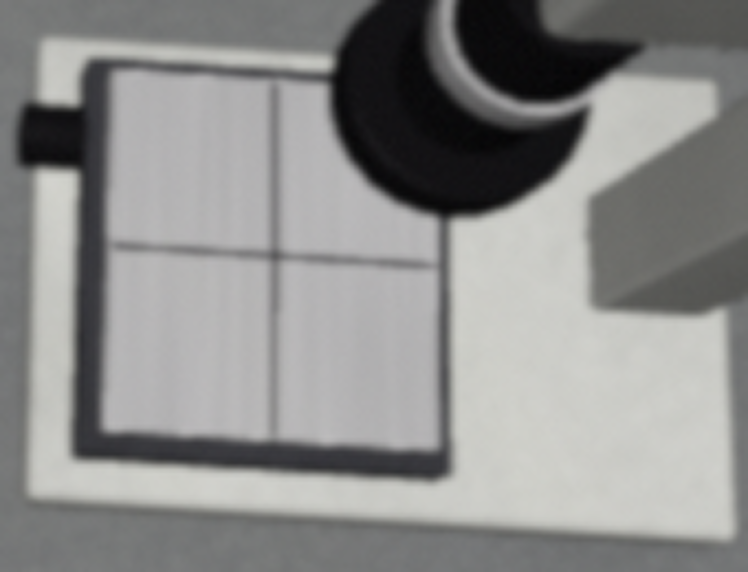

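View pics/c3.png

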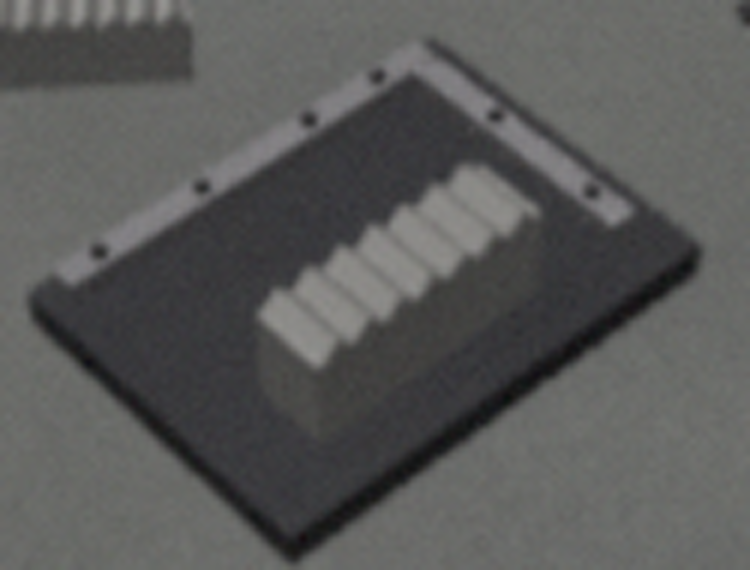

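View pics/c4.png

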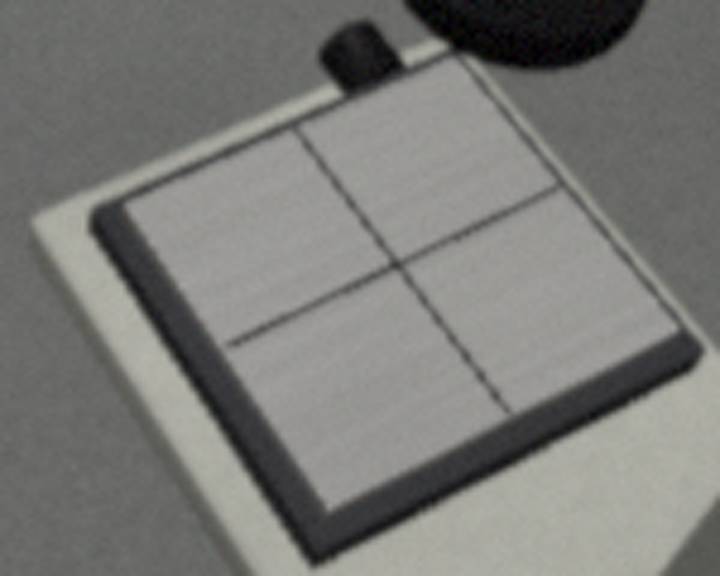

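```bash
cat > meas.py <<'E'
from h import *
def quad(n,im,seed,thr,box,z,lo=None):
    x0,y0,x1,y1=box;g=cv2.cvtColor(im,cv2.COLOR_BGR2GRAY);m=np.zeros_like(g);m[y0:y1,x0:x1]=((g>thr)[y0:y1,x0:x1])*255
    k,l,st,ce=cv2.connectedComponentsWithStats(m);i=l[seed[1],seed[0]];mm=(l==i).astype(np.uint8)
    c=max(cv2.findContours(mm,0,1)[0],key=cv2.contourArea)[:,0];return mm,c
E
python3 - <<'E'
from meas import *
im=cv2.imread('pics/top0.png');g=cv2.cvtColor(im,cv2.COLOR_BGR2GRAY)
print(g[207,236:262],g[200,180:215],g[150:175,225])
# rack (top at z=.076 crest); sub-pixel scale 
G=cv2.GaussianBlur(cv2.resize(g,None,fx=8,fy=8,interpolation=cv2.INTER_CUBIC),(0,0),4)
def un(p): return (np.array(p,float)+.5)/8-.5
def comp(thr,seed,box,inv=False):
    m=np.zeros_like(G);x0,y0,x1,y1=[8*v for v in box];m[y0:y1,x0:x1]=(((G<thr) if inv else (G>thr))[y0:y1,x0:x1])*255
    k,l,st,ce=cv2.connectedComponentsWithStats(m);i=l[8*seed[1],8*seed[0]];print('lab',i,st[i]/8)
    return max(cv2.findContours((l==i).astype(np.uint8),0,1)[0],key=cv2.contourArea)[:,0]
c=comp(105,(246,212),(226,170,268,245))
p=ray('top',un(c),.074);r=cv2.minAreaRect(p[:,:2].astype(np.float32));print('rack',r,ray('top',[[246,207]],.074))
print(cv2.boxPoints(r).round(4))
# plate
c=comp(78,(215,220),(172,142,290,275),True);p=ray('top',un(c),.020);r=cv2.minAreaRect(p[:,:2].astype(np.float32));print('plate',r);print(cv2.boxPoints(r).round(4))
# stage
E
```

```text
[ 70  82 108 129 141 143 144 145 146 146 147 147 147 148 148 149 148 150
 149 142 121  89  69  64  62  61] [119 117 116 117 118 116 106  92  88 105 118 112 108 118 125 111  84  70
  69  71  69  70  70  70  69  69  68  69  69  69  69  69  70  69  68] [117 117 118 115 104  84  68  65  67  85 114 134 142 144 141 133 110  81
  68  66  66  67  68  66  67]
lab 2 [ 233.125  176.25    29.125   60.625 8464.625]
rack ((0.5581660270690918, 0.11739064007997513), (0.12134824693202972, 0.03699221834540367), 11.51622200012207) [[0.55540223 0.1192443  0.074     ]]
[[0.495  0.1234]
 [0.5024 0.0872]
 [0.6213 0.1114]
 [0.6139 0.1476]]
lab 1 [  182.375   150.       95.625   117.5   44764.125]
plate ((0.5668549537658691, 0.15810894966125488), (0.22921527922153473, 0.16648010909557343), 11.223278045654297)
[[0.4382 0.2175]
 [0.4706 0.0542]
 [0.6955 0.0988]
 [0.6631 0.2621]]
```

```bash
cat > m2.py <<'E'
from h import *
from scipy.ndimage import map_coordinates,gaussian_filter
def edge(g,a,b,n=25,half=5,mode='grad',sgn=None):
    """sub-pixel edge (or dark line) points along segment a-b, searched along normal"""
    a=np.array(a,float);b=np.array(b,float);d=(b-a)/np.linalg.norm(b-a);nn=np.array([-d[1],d[0]]);s=np.arange(-half,half+.01,.1);o=[]
    for t in np.linspace(.05,.95,n):
        P=a+(b-a)*t+s[:,None]*nn;v=map_coordinates(gaussian_filter(g.astype(float),.7),[P[:,1],P[:,0]],order=3)
        w=np.abs(np.gradient(v)) if mode=='grad' else (np.median(v)-v).clip(0)
        if sgn: w=(sgn*np.gradient(v)).clip(0)
        k=np.argmax(w);win=slice(max(0,k-12),k+13);o.append(P[win].T@w[win]/w[win].sum())
    return np.array(o)
def fitl(n,px,z):
    p=ray(n,px,z)[:,:2].astype(np.float32)
    for _ in range(2):
        vx,vy,x,y=cv2.fitLine(p,cv2.DIST_HUBER,0,.001,.001).ravel();r=np.abs((p-[x,y])@[-vy,vx]);p=p[r<3*np.median(r)+1e-4]
    return np.array([x,y]),np.array([vx,vy]),r.std()
def inter(l,m):
    t=np.linalg.solve(np.c_[l[1],-m[1]],m[0]-l[0]);return l[0]+t[0]*l[1]
ang=lambda l:np.degrees(np.arctan(l[1][1]/l[1][0]))
E
cat > m3.py <<'E'
from m2 import *
f=lambda c,o,s:tuple(np.array(c)/s+o)
g=cv2.imread('pics/top0.png',0);gs=cv2.imread('pics/side0.png',0)
T1=lambda c:f(c,[170,140],4.4);T2=lambda c:f(c,[335,110],4.4);S3=lambda c:f(c,[205,145],6);S4=lambda c:f(c,[300,220],4.8)
for n,im,q,h in(('top',g,[T1(c) for c in((103,175),(160,515),(120,143),(340,101))],2.5),('side',gs,[S3(c) for c in((400,85),(85,278),(425,85),(610,222))],2.5)):
    A=fitl(n,edge(im,q[0],q[1],half=h),.032);B=fitl(n,edge(im,q[2],q[3],half=h),.032)
    print(n,'corner',inter(A,B).round(4),ang(A),ang(B),A[2],B[2])
for n,im,q in(('top',g,[T2(c) for c in((275,100),(275,430),(115,244),(430,265))]),('side',gs,[S4(c) for c in((230,345),(550,188),(300,130),(505,408))])):
    A=fitl(n,edge(im,q[0],q[1],half=3,mode='d'),.060);B=fitl(n,edge(im,q[2],q[3],half=3,mode='d'),.060)
    print(n,'cross',inter(A,B).round(4),ang(A),ang(B),A[2],B[2])
E
python3 m3.py
```

```text
top corner [0.638  0.2398] 11.527401 -78.7612 0.00012006647 0.000117831456
side corner [0.6358 0.2399] 11.393398 -78.65809 0.00013622247 0.00016772033
top cross [ 0.6396 -0.1973] -4.105269 85.94712 0.00010481566 3.1542306e-05
side cross [ 0.6383 -0.1965] -3.9595404 85.99069 6.293953e-05 8.255465e-05
```

```bash
cat > plan.py <<'E'
from h import *
C=np.array([.637,.240,.020]);YP=np.radians(11.35);M=np.array([.639,-.197,.060]);YS=np.radians(-4.0)
def fr(yaw): return R.from_euler('z',yaw)
def tool(yaw,lean=0,leany=0):
    """lean: body back to -x by deg; leany: body to -y"""
    a,b=np.radians(lean),np.radians(leany)
    z=np.array([np.sin(a),np.sin(b),0]);z[2]=-np.sqrt(1-z@z);y=np.array([0,1,0])-z*z[1];y/=np.linalg.norm(y)
    return fr(yaw)*R.from_matrix(np.c_[np.cross(y,z),y,z])
def inC(p): return C+fr(YP).apply(p)
def inM(p): return M+fr(YS).apply(p)
def cur():
    s=env.observe();return np.array(s['position']),R.from_rotvec(s['tool_rot'])
def plan(targets,grip,vmax=1.,p=None,r=None):
    """targets list of (pos,rot,vmax)"""
    if p is None:p,r=cur()
    rows=[]
    for T in targets:
        tp,tr=T[0],T[1];v=T[2] if len(T)>2 else vmax
        for _ in range(60):
            d=r.inv().apply(tp-p)/.025;w=np.degrees((r.inv()*tr).as_rotvec())/5
            n=max(np.linalg.norm(d)/1.2/v,np.abs(d).max()/v,np.linalg.norm(w)/v,1)
            n=np.ceil(n-1e-6);d=np.round(d/n,2);w=np.round(w/n,2)
            if np.abs(d).max()<.02 and np.abs(w).max()<.03:break
            rows.append([*d,*w,grip]);p=p+r.apply(d*.025);r=r*R.from_rotvec(np.radians(w*5))
            if n==1:break
    print(len(rows),'rows')
    for i in range(0,len(rows),12):print(', '.join(', '.join('%g'%(v+0.) for v in q) for q in rows[i:i+12]));print()
    return p,r
def st():
    s=env.observe();r=R.from_rotvec(s['tool_rot']);print('t',s['time'],'pos',np.round(s['position'],4),'inC',(fr(YP).inv().apply(s['position']-C)*1000).round(1),'inM',(fr(YS).inv().apply(s['position']-M)*1000).round(1),'F',np.round(s['contact_force'],1),'w',round(float(s['grip_width']),4),'z',r.as_matrix()[:,2].round(3),'q',np.round(s['q'],2))
E
python3 - <<'E'
from plan import *
rt=tool(YP,0,12)
a=inC([-.1016,-.170,.10]);b=inC([-.1016,-.160,.006])
print(a,b,rt.as_matrix().round(3))
plan([(a,rt),(b,rt,.7)],-1)
E
```

```text
[0.57084327 0.05332958 0.12      ] [0.56887525 0.06313401 0.026     ] [[-0.98  -0.193 -0.041]
 [-0.197  0.959  0.204]
 [ 0.     0.208 -0.978]]
29 rows
-0.97, -0.66, 0.16, -0.11, 0.03, -0.25, -1, -0.95, -0.68, 0.15, -0.11, 0.03, -0.25, -1, -0.94, -0.7, 0.14, -0.11, 0.03, -0.25, -1, -0.92, -0.73, 0.13, -0.11, 0.03, -0.25, -1, -0.91, -0.75, 0.12, -0.11, 0.03, -0.25, -1, -0.89, -0.77, 0.11, -0.11, 0.03, -0.25, -1, -0.88, -0.79, 0.11, -0.11, 0.02, -0.25, -1, -0.86, -0.81, 0.1, -0.11, 0.03, -0.25, -1, -0.84, -0.83, 0.09, -0.11, 0.02, -0.25, -1, -0.82, -0.85, 0.08, -0.11, 0.03, -0.25, -1, -0.81, -0.86, 0.06, -0.11, 0.02, -0.25, -1, -0.79, -0.88, 0.06, -0.11, 0.03, -0.25, -1

-0.77, -0.9, 0.04, -0.1, 0.03, -0.25, -1, -0.75, -0.92, 0.03, -0.11, 0.02, -0.25, -1, -0.73, -0.93, 0.03, -0.1, 0.03, -0.25, -1, -0.71, -0.95, 0.01, -0.11, 0.02, -0.25, -1, -0.68, -0.96, 0.01, -0.1, 0.03, -0.25, -1, -0.66, -0.98, -0.01, -0.11, 0.02, -0.25, -1, -0.64, -0.99, -0.02, -0.1, 0.03, -0.25, -1, -0.47, -0.75, -0.02, -0.08, 0.02, -0.19, -1, -0.45, -0.76, -0.02, -0.08, 0.02, -0.19, -1, -0.44, -0.77, -0.03, -0.08, 0.02, -0.19, -1, -0.43, -0.78, -0.04, -0.08, 0.01, -0.2, -1, 0, -0.07, 0.63, 0, 0, 0, -1

0, -0.06, 0.63, 0, 0, 0, -1, 0, -0.07, 0.63, 0, 0, 0, -1, 0, -0.06, 0.62, 0, 0, 0, -1, 0, -0.07, 0.63, 0, 0, 0, -1, 0, -0.06, 0.62, 0, 0, 0, -1
```

Request:
apply_moves(
  increments=[-0.97, -0.66, 0.16, -0.11, 0.03, -0.25, -1, -0.95, -0.68, 0.15, -0.11, 0.03, -0.25, -1, -0.94, -0.7, 0.14, -0.11, 0.03, -0.25, -1, -0.92, -0.73, 0.13, -0.11, 0.03, -0.25, -1, -0.91, -0.75, 0.12, -0.11, 0.03, -0.25, -1, -0.89, -0.77, 0.11, -0.11, 0.03, -0.25, -1, -0.88, -0.79, 0.11, -0.11, 0.02, -0.25, -1, -0.86, -0.81, 0.1, -0.11, 0.03, -0.25, -1, -0.84, -0.83, 0.09, -0.11, 0.02, -0.25, -1, -0.82, -0.85, 0.08, -0.11, 0.03, -0.25, -1, -0.81, -0.86, 0.06, -0.11, 0.02, -0.25, -1, -0.79, -0.88, 0.06, -0.11, 0.03, -0.25, -1],
)

```text
time: 1.1
position: [0.3852, 0.2788, 0.1599]
tool_rot: [-0.034, -3.123, -0.185]
contact_force: [-0.3, -0.1, -0.5]
grip_width: -0.0001
```

Request:
apply_moves(
  increments=[-0.77, -0.9, 0.04, -0.1, 0.03, -0.25, -1, -0.75, -0.92, 0.03, -0.11, 0.02, -0.25, -1, -0.73, -0.93, 0.03, -0.1, 0.03, -0.25, -1, -0.71, -0.95, 0.01, -0.11, 0.02, -0.25, -1, -0.68, -0.96, 0.01, -0.1, 0.03, -0.25, -1, -0.66, -0.98, -0.01, -0.11, 0.02, -0.25, -1, -0.64, -0.99, -0.02, -0.1, 0.03, -0.25, -1, -0.47, -0.75, -0.02, -0.08, 0.02, -0.19, -1, -0.45, -0.76, -0.02, -0.08, 0.02, -0.19, -1, -0.44, -0.77, -0.03, -0.08, 0.02, -0.19, -1, -0.43, -0.78, -0.04, -0.08, 0.01, -0.2, -1, 0, 0, 0, 0, 0, 0, -1],
)

```text
time: 2.1
position: [0.5745, 0.0505, 0.119]
tool_rot: [0.304, -3.092, -0.325]
contact_force: [-0.1, -0.4, 0.6]
grip_width: 0.0
```

Run:
```python
from plan import *
st()
rt=tool(YP,0,12);b=inC([-.1016,-.160,.006])
plan([(b,rt,.6)],-1)
```

```text
t 2.1 pos [0.5745 0.0505 0.119 ] inC [ -98.6 -173.5   99. ] inM [-81.6 242.4  59. ] F [-0.1 -0.4  0.6] w 0.0 z [-0.038  0.204 -0.978] q [-0.12  0.42  1.6   0.21  1.19 -1.98]
7 rows
0.02, -0.03, 0.54, 0, 0.01, 0, -1, 0.02, -0.04, 0.54, 0, 0, 0, -1, 0.02, -0.03, 0.53, 0, 0.01, 0, -1, 0.02, -0.04, 0.54, 0, 0, 0, -1, 0.02, -0.03, 0.53, 0, 0.01, -0.01, -1, 0.01, -0.04, 0.54, 0, 0, 0, -1, 0.02, -0.03, 0.53, 0, 0.01, -0.01, -1
```

Request:
apply_moves(
  increments=[0.02, -0.03, 0.54, 0, 0.01, 0, -1, 0.02, -0.04, 0.54, 0, 0, 0, -1, 0.02, -0.03, 0.53, 0, 0.01, 0, -1, 0.02, -0.04, 0.54, 0, 0, 0, -1, 0.02, -0.03, 0.53, 0, 0.01, 0, -1, 0.01, -0.04, 0.54, 0, 0, 0, -1, 0.02, -0.03, 0.53, 0, 0.01, 0, -1, 0, 0, 0, 0, 0, 0, -1],
)

```text
time: 2.77
position: [0.5623, 0.0679, 0.0248]
tool_rot: [0.307, -3.08, -0.328]
contact_force: [-0.6, 0.7, 0.3]
grip_width: 0.0
```

Run:
```python
from plan import *
st()
im=snap('side','s1.png');cv2.imwrite('pics/s1c.png',cv2.resize(im[110:270,180:360],None,fx=4,fy=4,interpolation=2))
rt=tool(YP,0,12)
plan([(inC([-.1016,-.140,.006]),rt,.2)],-1)
plan([(inC([-.1016,-.056,.006]),rt,.25)],-1)
```

```text
t 2.7667 pos [0.5623 0.0679 0.0248] inC [-107.1 -154.1    4.8] inM [-95.  258.9 -35.2] F [-0.6  0.7  0.3] w 0.0 z [-0.05   0.206 -0.977] q [-0.1   0.52  1.72  0.24  0.99 -2.01]
3 rows
-0.06, 0.19, 0.04, 0.01, -0.03, 0, -1, -0.06, 0.19, 0.04, 0.01, -0.02, 0, -1, -0.07, 0.18, 0.04, 0.01, -0.03, 0, -1

16 rows
-0.01, 0.24, 0.05, 0, 0, 0, -1, -0.01, 0.24, 0.05, 0, -0.01, 0, -1, -0.01, 0.24, 0.05, 0, 0, 0, -1, -0.01, 0.24, 0.05, 0, -0.01, 0, -1, -0.01, 0.24, 0.05, 0, 0, 0, -1, -0.01, 0.24, 0.05, 0, -0.01, 0, -1, -0.01, 0.24, 0.05, 0, 0, 0, -1, -0.01, 0.24, 0.05, 0, -0.01, 0, -1, -0.01, 0.24, 0.05, 0, 0, 0, -1, -0.01, 0.24, 0.05, 0, -0.01, 0, -1, -0.02, 0.24, 0.05, 0.01, 0, 0, -1, -0.01, 0.24, 0.06, 0, -0.01, 0, -1

-0.02, 0.24, 0.05, 0.01, 0, 0, -1, -0.01, 0.24, 0.06, 0, -0.01, 0, -1, -0.02, 0.24, 0.05, 0.01, 0, 0, -1, -0.01, 0.25, 0.06, 0, -0.01, 0, -1
```

View pics/s1c.png

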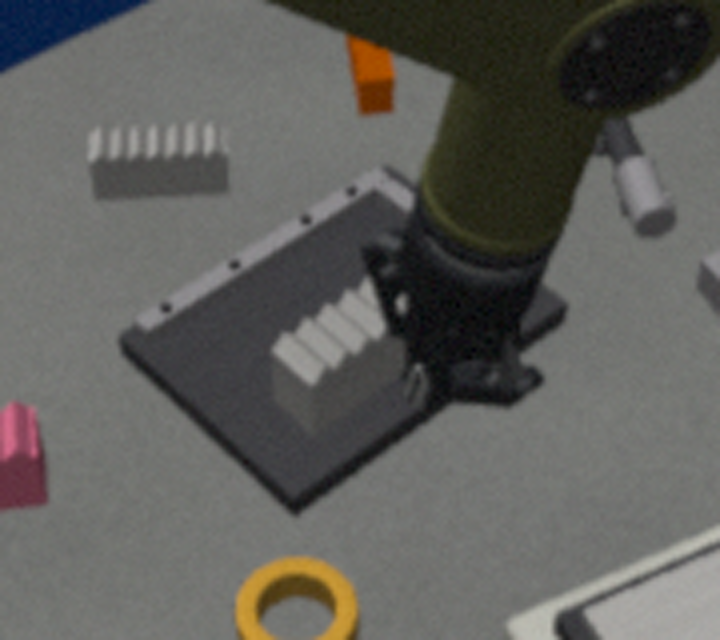

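Request:
apply_moves(
  increments=[-0.02, 0.2, 0.04, 0, 0, 0, -1, -0.02, 0.2, 0.04, 0, 0, 0, -1, 0, 0, 0, 0, 0, 0, -1, 0, 0, 0, 0, 0, 0, -1],
)

```text
time: 3.15
position: [0.5647, 0.0777, 0.0283]
tool_rot: [0.31, -3.087, -0.327]
contact_force: [0.8, 0.6, -1.6]
grip_width: -0.0004
```

Run:
```python
from plan import *
st()
```

```text
t 3.15 pos [0.5647 0.0777 0.0283] inC [-102.8 -144.9    8.3] inM [-93.2 268.8 -31.7] F [ 0.8  0.6 -1.6] w -0.0004 z [-0.042  0.205 -0.978] q [-0.08  0.51  1.72  0.24  0.98 -1.99]
```

Request:
apply_moves(
  increments=[0, 0.16, 0.08, 0, 0, 0, -1, 0, 0.16, 0.07, 0, 0, 0, -1, 0, 0.24, 0.05, 0, 0, 0, -1, 0, 0.24, 0.05, 0, 0, 0, -1, 0, 0.24, 0.05, 0, 0, 0, -1, 0, 0.24, 0.05, 0, 0, 0, -1, 0, 0.24, 0.05, 0, 0, 0, -1, 0, 0.24, 0.05, 0, 0, 0, -1, 0, 0.24, 0.05, 0, 0, 0, -1, 0, 0.24, 0.05, 0, 0, 0, -1, 0, 0, 0, 0, 0, 0, -1, 0, 0, 0, 0, 0, 0, -1],
)

```text
time: 4.15
position: [0.5539, 0.1339, 0.0261]
tool_rot: [0.309, -3.088, -0.326]
contact_force: [2.1, -2.3, -0.5]
grip_width: 0.0
```

Run:
```python
from plan import *
st()
im=snap('side','s2.png');im2=snap('top','t2.png');cv2.imwrite('pics/s2c.png',np.hstack([cv2.resize(im[130:260,180:330],None,fx=3,fy=3),cv2.resize(im2[140:270,175:290],None,fx=3,fy=3)]))
```

```text
t 4.15 pos [0.5539 0.1339 0.0261] inC [-102.3  -87.7    6.1] inM [-107.9  324.1  -33.9] F [ 2.1 -2.3 -0.5] w 0.0 z [-0.041  0.205 -0.978] q [ 0.02  0.51  1.74  0.26  0.95 -1.91]
```

View pics/s2c.png

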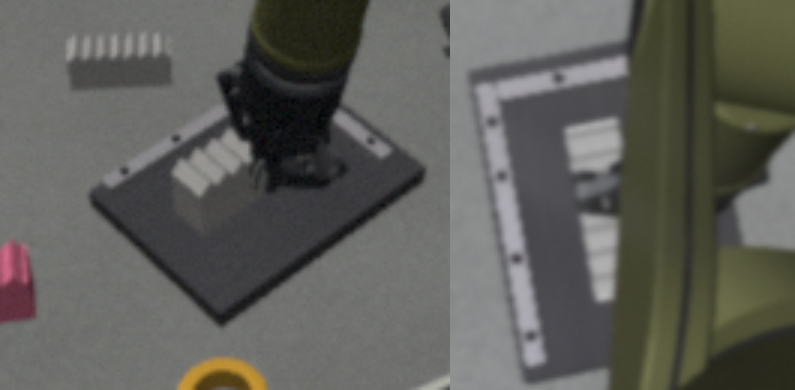

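Request:
apply_moves(
  increments=[0, 0.24, 0.05, 0, 0, 0, -1, 0, 0.24, 0.05, 0, 0, 0, -1, 0, 0.24, 0.05, 0, 0, 0, -1, 0, 0.12, 0.02, 0, 0, 0, -1, 0, 0.08, 0.02, 0, 0, 0, -1, 0, 0.08, 0.02, 0, 0, 0, -1, 0, 0.08, 0.02, 0, 0, 0, -1, 0, 0, 0, 0, 0, 0, -1],
)

```text
time: 4.92
position: [0.5475, 0.1604, 0.0259]
tool_rot: [0.308, -3.086, -0.326]
contact_force: [1.5, -4.3, 2.4]
grip_width: 0.0
```

Run:
```python
from plan import *
st()
im=snap('side','s3.png');im2=snap('top','t3.png');cv2.imwrite('pics/s3c.png',np.hstack([cv2.resize(im[130:260,180:330],None,fx=3,fy=3),cv2.resize(im2[140:270,175:290],None,fx=3,fy=3)]))
```

```text
t 4.9167 pos [0.5475 0.1604 0.0259] inC [-103.4  -60.4    5.9] inM [-116.2  350.2  -34.1] F [ 1.5 -4.3  2.4] w 0.0 z [-0.043  0.205 -0.978] q [ 0.07  0.51  1.74  0.26  0.94 -1.86]
```

View pics/s3c.png

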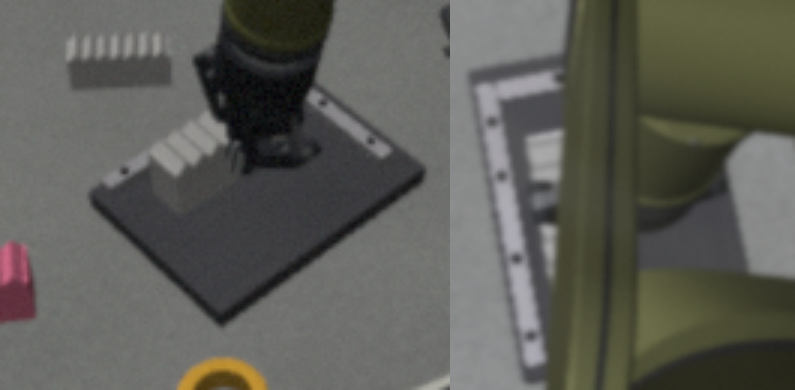

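Request:
apply_moves(
  increments=[0, 0.08, 0.02, 0, 0, 0, -1, 0, 0.08, 0.02, 0, 0, 0, -1, 0, 0.08, 0.02, 0, 0, 0, -1],
)

```text
time: 5.27
position: [0.5463, 0.1662, 0.0256]
tool_rot: [0.308, -3.086, -0.326]
contact_force: [1.8, -6.2, 3.3]
grip_width: 0.0
```

Request:
apply_moves(
  increments=[0, 0.06, 0.01, 0, 0, 0, -1, 0, 0.06, 0.01, 0, 0, 0, -1],
)

```text
time: 5.43
position: [0.5456, 0.1693, 0.0257]
tool_rot: [0.308, -3.086, -0.326]
contact_force: [2.1, -6.1, 4.0]
grip_width: 0.0001
```

Request:
apply_moves(
  increments=[0, 0.06, 0.01, 0, 0, 0, -1, 0, 0.06, 0.01, 0, 0, 0, -1],
)

```text
time: 5.6
position: [0.545, 0.1722, 0.0259]
tool_rot: [0.308, -3.086, -0.326]
contact_force: [1.5, -5.3, 4.5]
grip_width: 0.0001
```

Request:
apply_moves(
  increments=[0, 0.06, 0.01, 0, 0, 0, -1, 0, 0.06, 0.01, 0, 0, 0, -1],
)

```text
time: 5.77
position: [0.5444, 0.1752, 0.026]
tool_rot: [0.308, -3.086, -0.326]
contact_force: [0.2, -5.2, 4.3]
grip_width: 0.0001
```

Request:
apply_moves(
  increments=[0, 0.05, 0.01, 0, 0, 0, -1, 0, 0.05, 0.01, 0, 0, 0, -1],
)

```text
time: 5.93
position: [0.5439, 0.1777, 0.0261]
tool_rot: [0.308, -3.086, -0.326]
contact_force: [1.3, -5.5, 4.3]
grip_width: 0.0
```

Run:
```python
from plan import *
st()
im=snap('side','s4.png');im2=snap('top','t4.png');cv2.imwrite('pics/s4c.png',np.hstack([cv2.resize(im[130:260,180:330],None,fx=3,fy=3),cv2.resize(im2[140:270,175:290],None,fx=3,fy=3)]))
```

```text
t 5.9333 pos [0.5439 0.1777 0.0261] inC [-103.5  -42.8    6.1] inM [-121.   367.1  -33.9] F [ 1.3 -5.5  4.3] w 0.0 z [-0.044  0.204 -0.978] q [ 0.1   0.5   1.75  0.26  0.93 -1.83]
```

View pics/s4c.png

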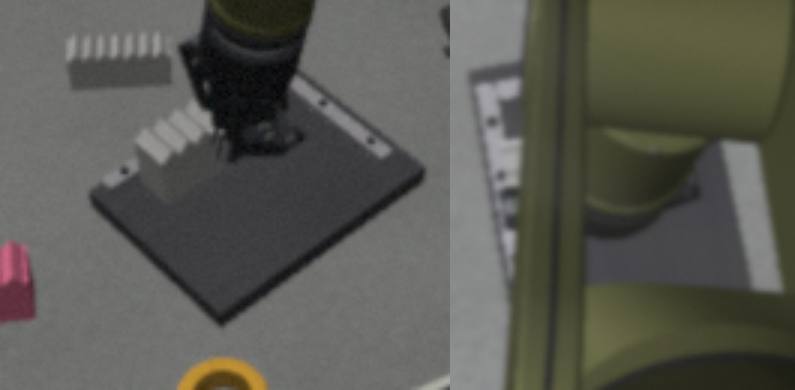

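Request:
apply_moves(
  increments=[0, 0.05, 0.01, 0, 0, 0, -1, 0, 0.05, 0.01, 0, 0, 0, -1],
)

```text
time: 6.2
position: [0.5435, 0.18, 0.0262]
tool_rot: [0.308, -3.086, -0.326]
contact_force: [1.0, -6.8, 5.2]
grip_width: 0.0002
```

Request:
apply_moves(
  increments=[0, 0.04, 0.01, 0, 0, 0, -1, 0, 0.04, 0.01, 0, 0, 0, -1],
)

```text
time: 6.37
position: [0.5438, 0.1817, 0.0264]
tool_rot: [0.309, -3.088, -0.325]
contact_force: [1.0, -10.9, 9.3]
grip_width: -0.0
```

Request:
apply_moves(
  increments=[0, 0.03, 0.01, 0, 0, 0, -1, 0, 0.03, 0.01, 0, 0, 0, -1],
)

```text
time: 6.53
position: [0.5438, 0.182, 0.0266]
tool_rot: [0.31, -3.088, -0.322]
contact_force: [0.4, -15.7, 12.4]
grip_width: -0.0001
```

Run:
```python
from plan import *
st()
im=snap('side','s5.png');cv2.imwrite('pics/s5c.png',cv2.resize(im[140:230,190:300],None,fx=7,fy=6,interpolation=2))
```

```text
t 6.5333 pos [0.5438 0.182  0.0266] inC [-102.8  -38.6    6.6] inM [-121.4  371.4  -33.4] F [  0.4 -15.7  12.4] w -0.0001 z [-0.041  0.202 -0.979] q [ 0.11  0.5   1.75  0.26  0.93 -1.82]
```

View pics/s5c.png

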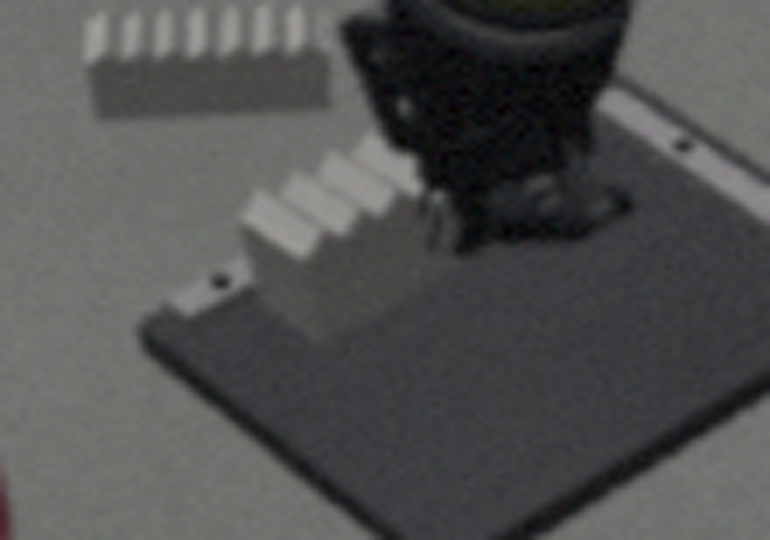

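Request:
apply_moves(
  increments=[0, -0.2, -0.05, 0, 0, 0, -1, 0, -0.6, -0.1, 0, 0, 0, -1, 0, -0.9, -0.3, 0, 0, 0, -1, 0, -0.9, -0.9, 0, 0, 0, -1, 0, -0.9, -0.9, 0, 0, 0, -1, 0, -0.9, -0.9, 0, 0, 0, -1, 0, -0.9, 0, 0, 0, 0, -1, 0, -0.9, 0, 0, 0, 0, -1, 0, 0, 0, 0, 0, 0, -1],
)

```text
time: 7.33
position: [0.5763, 0.0168, 0.0694]
tool_rot: [0.303, -3.086, -0.327]
contact_force: [1.1, 0.1, 0.2]
grip_width: -0.0001
```

Run:
```python
from plan import *
st()
im=snap('side','s6.png');im2=snap('top','t6.png');cv2.imwrite('pics/s6c.png',np.hstack([cv2.resize(im[140:240,200:320],None,fx=3.3,fy=3.3,interpolation=2),cv2.resize(im2[160:260,175:275],None,fx=3.3,fy=3.3,interpolation=2)]))
```

```text
t 7.3333 pos [0.5763 0.0168 0.0694] inC [-103.5 -206.9   49.4] inM [-77.5 208.9   9.4] F [1.1 0.1 0.2] w -0.0001 z [-0.044  0.205 -0.978] q [-0.18  0.48  1.64  0.22  1.11 -2.05]
```

View pics/s6c.png

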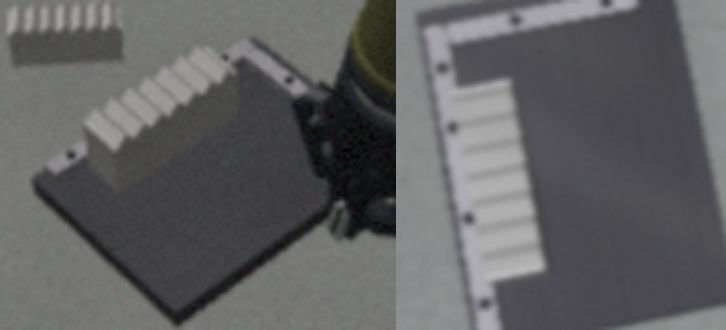

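```bash
cat > rk.py <<'E'
from m2 import *
from plan import *
def rack(fn,box,thr=105,z=.074,n='top',fx=fr(YP),o=C):
    g=cv2.imread(fn,0);G=cv2.GaussianBlur(cv2.resize(g,None,fx=8,fy=8,interpolation=cv2.INTER_CUBIC),(0,0),4)
    x0,y0,x1,y1=[8*v for v in box];m=np.zeros_like(G);m[y0:y1,x0:x1]=(G>thr)[y0:y1,x0:x1]*255
    c=max(cv2.findContours(m,0,1)[0],key=cv2.contourArea)[:,0]
    p=ray(n,(c+.5)/8-.5,z);q=fx.inv().apply(p-o)*1000;return q
E
python3 - <<'E'
from rk import *
q=rack('pics/t6.png',(175,160,275,260),128)
print(q.min(0),q.max(0))
g=cv2.imread('pics/t6.png',0)
s=lambda c:tuple((np.array(c)-[396,0])/3.3+[175,160])
A=fitl('top',edge(g,s((512,85)),s((545,268)),half=2.5),.074);print('right edge yaw',ang(A),fr(YP).inv().apply(np.r_[A[0],.074]-C)*1000)
B=fitl('top',edge(g,s((490,281)),s((543,270)),half=2.5),.072);print('near edge',ang(B),fr(YP).inv().apply(np.r_[B[0],.072]-C)*1000)
rt=tool(YP,20,0)
p,r=plan([(inC([-.24,-.10,.09]),rt),(inC([-.215,-.018,.05]),rt),(inC([-.205,-.018,.0075]),rt,.5)],-1)
E
```

```text
[-171.16745017  -47.59721203   54.        ] [ 1.84020769  8.08508818 54.        ]
right edge yaw 11.239571 [-103.83673051  -38.41407888   54.00000095]
near edge -78.76363 [-160.75979352  -21.21540818   51.9999969 ]
14 rows
0.91, 0.73, -0.11, 0.4, -0.67, -0.07, -1, 0.89, 0.73, -0.19, 0.4, -0.67, -0.07, -1, 0.88, 0.73, -0.27, 0.41, -0.67, -0.08, -1, 0.85, 0.72, -0.35, 0.4, -0.68, -0.07, -1, 0.83, 0.71, -0.42, 0.41, -0.67, -0.08, -1, 0.79, 0.71, -0.49, 0.4, -0.68, -0.07, -1, -0.1, 0.82, 0.46, 0, 0, 0, -1, -0.1, 0.82, 0.46, 0, 0, 0, -1, -0.1, 0.82, 0.46, 0, 0, 0, -1, -0.09, 0.82, 0.47, 0, 0, 0, -1, 0.05, 0, 0.43, 0, 0, 0, -1, 0.05, 0, 0.43, 0, 0, 0, -1

0.05, 0, 0.44, 0, 0, 0, -1, 0.05, 0, 0.43, 0, 0, 0, -1
```

Request:
apply_moves(
  increments=[0.91, 0.73, -0.11, 0.4, -0.67, -0.07, -1, 0.89, 0.73, -0.19, 0.4, -0.67, -0.07, -1, 0.88, 0.73, -0.27, 0.41, -0.67, -0.08, -1, 0.85, 0.72, -0.35, 0.4, -0.68, -0.07, -1, 0.83, 0.71, -0.42, 0.41, -0.67, -0.08, -1, 0.79, 0.71, -0.49, 0.4, -0.68, -0.07, -1, -0.1, 0.82, 0.46, 0, 0, 0, -1, -0.1, 0.82, 0.46, 0, 0, 0, -1, -0.1, 0.82, 0.46, 0, 0, 0, -1, -0.09, 0.82, 0.47, 0, 0, 0, -1, 0, 0, 0, 0, 0, 0, -1, 0, 0, 0, 0, 0, 0, -1],
)

```text
time: 8.43
position: [0.4284, 0.1811, 0.0689]
tool_rot: [-0.285, 2.78, 0.047]
contact_force: [-0.1, -0.7, -0.2]
grip_width: -0.0
```

Run:
```python
from rk import *
st();p,r=plan([(inC([-.205,-.018,.0075]),tool(YP,20,0),.5)],-1)
```

```text
t 8.4333 pos [0.4284 0.1811 0.0689] inC [-216.1  -16.7   48.9] inM [-236.4  362.5    8.9] F [-0.1 -0.7 -0.2] w -0.0 z [ 0.335  0.067 -0.94 ] q [ 0.35  0.21  2.2  -0.14  0.38 -1.3 ]
4 rows
0.04, -0.01, 0.43, 0, 0, 0.02, -1, 0.04, -0.01, 0.43, 0, 0, 0.02, -1, 0.03, -0.01, 0.42, 0, 0, 0.02, -1, 0.04, -0.02, 0.43, 0, -0.01, 0.01, -1
```

Request:
apply_moves(
  increments=[0.04, -0.01, 0.43, 0, 0, 0.02, -1, 0.04, -0.01, 0.43, 0, 0, 0.02, -1, 0.03, -0.01, 0.42, 0, 0, 0.02, -1, 0.04, -0.02, 0.43, 0, 0, 0.01, -1, 0, 0, 0, 0, 0, 0, -1, 0, 0, 0, 0, 0, 0, -1],
)

```text
time: 8.93
position: [0.4407, 0.1796, 0.0281]
tool_rot: [-0.27, 2.78, 0.047]
contact_force: [0.5, 1.8, 0.1]
grip_width: -0.0004
```

Run:
```python
from rk import *
st();p,r=plan([(inC([-.171,-.018,.0075]),tool(YP,20,0),.5)],-1)
```

```text
t 8.9333 pos [0.4407 0.1796 0.0281] inC [-204.4  -20.6    8.1] inM [-224.1  361.8  -31.9] F [0.5 1.8 0.1] w -0.0004 z [ 0.336  0.065 -0.94 ] q [ 0.34  0.32  2.24 -0.21  0.24 -1.23]
3 rows
-0.42, 0.04, 0.16, -0.01, 0, -0.02, -1, -0.41, 0.03, 0.16, -0.01, 0, -0.02, -1, -0.42, 0.04, 0.16, -0.01, 0, -0.01, -1
```

Request:
apply_moves(
  increments=[-0.42, 0.04, 0.16, 0, 0, -0.02, -1, -0.41, 0.03, 0.16, 0, 0, -0.02, -1, -0.35, 0.04, 0.13, 0, 0, -0.01, -1, -0.2, 0, 0.07, 0, 0, 0, -1, -0.2, 0, 0.07, 0, 0, 0, -1, -0.2, 0, 0.07, 0, 0, 0, -1, -0.2, 0, 0.07, 0, 0, 0, -1, 0, 0, 0, 0, 0, 0, -1],
)

```text
time: 9.6
position: [0.4925, 0.1931, 0.028]
tool_rot: [-0.277, 2.779, 0.046]
contact_force: [-1.3, -0.6, -1.4]
grip_width: -0.0001
```

Run:
```python
from rk import *
st()
im=snap('side','s7.png');cv2.imwrite('pics/s7c.png',cv2.resize(im[130:240,190:320],None,fx=5,fy=5,interpolation=2))
```

```text
t 9.6 pos [0.4925 0.1931 0.028 ] inC [-150.9  -17.6    8. ] inM [-173.4  378.9  -32. ] F [-1.3 -0.6 -1.4] w -0.0001 z [ 0.336  0.065 -0.939] q [ 0.33  0.36  2.13 -0.16  0.3  -1.3 ]
```

View pics/s7c.png

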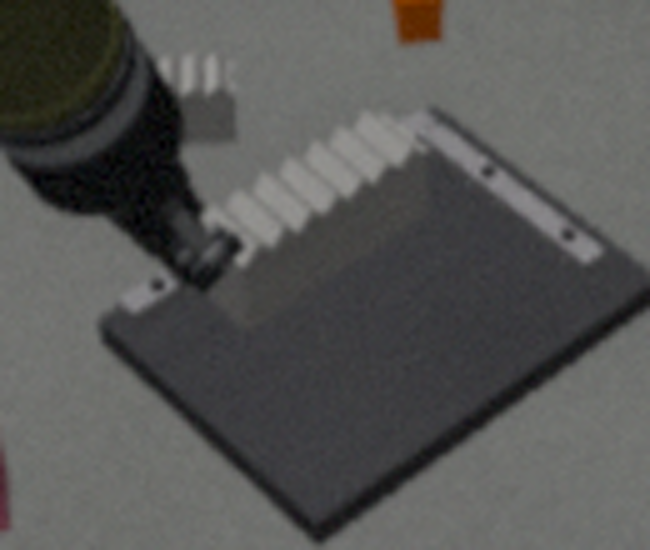

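Request:
apply_moves(
  increments=[-0.12, 0, 0.04, 0, 0, 0, -1, -0.12, 0, 0.04, 0, 0, 0, -1, -0.12, 0, 0.04, 0, 0, 0, -1, -0.1, 0, 0.03, 0, 0, 0, -1],
)

```text
time: 9.98
position: [0.5043, 0.1955, 0.0284]
tool_rot: [-0.277, 2.779, 0.046]
contact_force: [-1.1, -0.8, -1.4]
grip_width: 0.0002
```

Request:
apply_moves(
  increments=[-0.08, 0, 0.03, 0, 0, 0, -1, -0.08, 0, 0.03, 0, 0, 0, -1],
)

```text
time: 10.15
position: [0.509, 0.1965, 0.0285]
tool_rot: [-0.277, 2.778, 0.046]
contact_force: [-2.9, 0.1, -1.2]
grip_width: 0.0001
```

Request:
apply_moves(
  increments=[-0.06, 0, 0.02, 0, 0, 0, -1, -0.06, 0, 0.02, 0, 0, 0, -1],
)

```text
time: 10.32
position: [0.5121, 0.1972, 0.0287]
tool_rot: [-0.277, 2.778, 0.046]
contact_force: [-2.1, -0.3, -1.6]
grip_width: 0.0
```

Run:
```python
from rk import *
st()
```

```text
t 10.3167 pos [0.5121 0.1972 0.0287] inC [-130.8  -17.4    8.7] inM [-154.   384.3  -31.3] F [-2.1 -0.3 -1.6] w 0.0 z [ 0.338  0.066 -0.939] q [ 0.32  0.38  2.09 -0.14  0.33 -1.32]
```

Request:
apply_moves(
  increments=[-0.06, 0, 0.02, 0, 0, 0, -1, -0.06, 0, 0.02, 0, 0, 0, -1],
)

```text
time: 10.48
position: [0.5152, 0.1978, 0.0289]
tool_rot: [-0.277, 2.778, 0.047]
contact_force: [-2.5, -0.3, -1.6]
grip_width: -0.0001
```

Request:
apply_moves(
  increments=[-0.06, 0, 0.02, 0, 0, 0, -1, -0.06, 0, 0.02, 0, 0, 0, -1],
)

```text
time: 10.65
position: [0.5184, 0.1985, 0.0291]
tool_rot: [-0.277, 2.777, 0.047]
contact_force: [-2.4, 0.3, -1.7]
grip_width: 0.0001
```

Run:
```python
from rk import *
st()
im=snap('side','s8.png');cv2.imwrite('pics/s8c.png',cv2.resize(im[130:240,190:320],None,fx=5,fy=5,interpolation=2))
```

```text
t 10.65 pos [0.5184 0.1985 0.0291] inC [-124.5  -17.4    9.1] inM [-147.9  386.1  -30.9] F [-2.4  0.3 -1.7] w 0.0001 z [ 0.338  0.066 -0.939] q [ 0.32  0.38  2.08 -0.13  0.33 -1.33]
```

View pics/s8c.png

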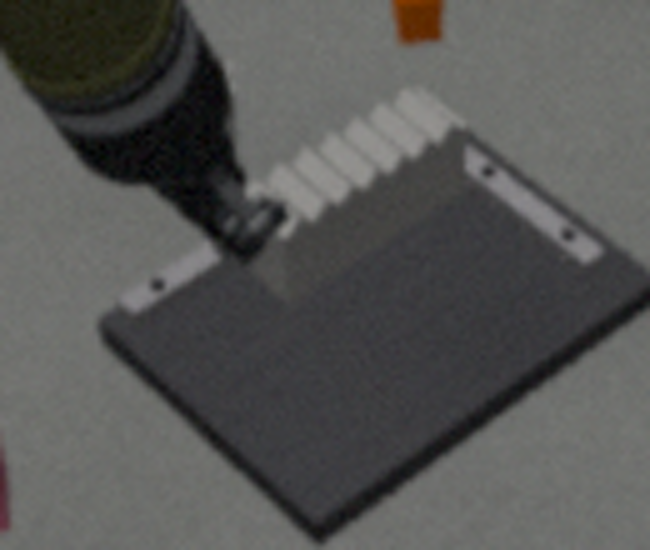

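Request:
apply_moves(
  increments=[-0.05, 0, 0.02, 0, 0, 0, -1, -0.05, 0, 0.02, 0, 0, 0, -1],
)

```text
time: 10.87
position: [0.5207, 0.1989, 0.0291]
tool_rot: [-0.277, 2.778, 0.046]
contact_force: [-3.4, -1.0, 1.6]
grip_width: -0.0001
```

Request:
apply_moves(
  increments=[-0.05, 0, 0.02, 0, 0, 0, -1, -0.05, 0, 0.02, 0, 0, 0, -1],
)

```text
time: 11.03
position: [0.5215, 0.1989, 0.0285]
tool_rot: [-0.277, 2.781, 0.046]
contact_force: [-11.9, -1.3, 8.7]
grip_width: -0.0002
```

Request:
apply_moves(
  increments=[-0.04, 0, 0.02, 0, 0, 0, -1, -0.04, 0, 0.02, 0, 0, 0, -1],
)

```text
time: 11.2
position: [0.5216, 0.1987, 0.0277]
tool_rot: [-0.277, 2.784, 0.044]
contact_force: [-14.9, -2.9, 10.6]
grip_width: -0.0
```

Request:
apply_moves(
  increments=[0.2, 0, -0.07, 0, 0, 0, -1, 0.5, 0, -0.2, 0, 0, 0, -1, 0.8, 0, -0.4, 0, 0, 0, -1, 0.5, 0, -1, 0, 0, 0, -1, 0, 0, -1, 0, 0, 0, -1, 0, 0, -1, 0, 0, 0, 1, 0, 0, -0.6, 0, 0, 0, 1, 0, 0, 0, 0, 0, 0, 1, 0, 0, 0, 0, 0, 0, 1],
)

```text
time: 11.95
position: [0.4461, 0.1845, 0.1139]
tool_rot: [-0.276, 2.771, 0.049]
contact_force: [-0.1, -0.9, -0.1]
grip_width: 0.0486
```

Run:
```python
from rk import *
st()
im=snap('side','s9.png');im2=snap('top','t9.png');cv2.imwrite('pics/s9c.png',np.hstack([cv2.resize(im[140:240,200:320],None,fx=3.3,fy=3.3,interpolation=2),cv2.resize(im2[140:240,175:275],None,fx=3.3,fy=3.3,interpolation=2)]))
```

```text
t 11.95 pos [0.4461 0.1845 0.1139] inC [-198.1  -16.8   93.9] inM [-219.   367.1   53.9] F [-0.1 -0.9 -0.1] w 0.0486 z [ 0.344  0.068 -0.936] q [ 0.35  0.15  2.11 -0.1   0.53 -1.34]
```

View pics/s9c.png

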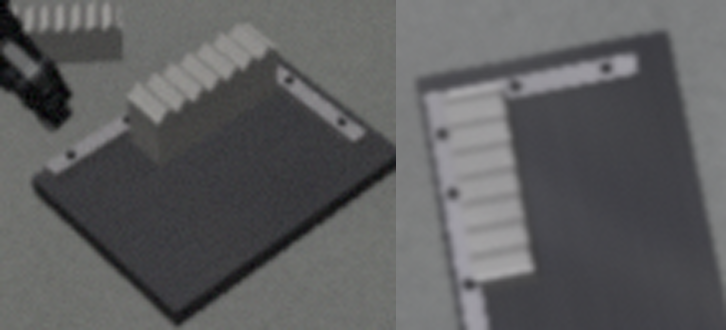

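Run:
```python
from rk import *
g=cv2.imread('pics/t9.png',0);gs=cv2.imread('pics/s9.png',0)
s=lambda c:tuple((np.array(c)-[396,0])/3.3+[175,140]);s2=lambda c:tuple(np.array(c)/3.3+[200,140])
def rep(t,n,im,a,b,z):
    A=fitl(n,edge(im,a,b,half=2.5),z);print(t,'yaw %.2f'%ang(A),(fr(YP).inv().apply(np.r_[A[0],z]-C)*1000).round(1),'sd',A[2])
rep('right','top',g,s((503,90)),s((532,268)),.073)
rep('near','top',g,s((480,281)),s((531,271)),.070)
# side view: foot of right side and near vertical corner
rep('foot R','side',gs,s2((162,162)),s2((270,95)),.020)
rep('foot N','side',gs,s2((136,143)),s2((158,160)),.020)
cv2.imwrite('pics/z9.png',cv2.resize(gs[140:200,230:300],None,fx=10,fy=9,interpolation=2))
```

```text
right yaw 10.38 [-65.7 -39.2  53. ] sd 0.000113864065
near yaw -79.17 [-120.1  -22.4   50. ] sd 3.4102075e-05
foot R yaw 10.51 [-58.7 -37.6  -0. ] sd 0.0005589008
foot N yaw -81.16 [-120.9  -21.    -0. ] sd 8.715167e-05
```

View pics/z9.png

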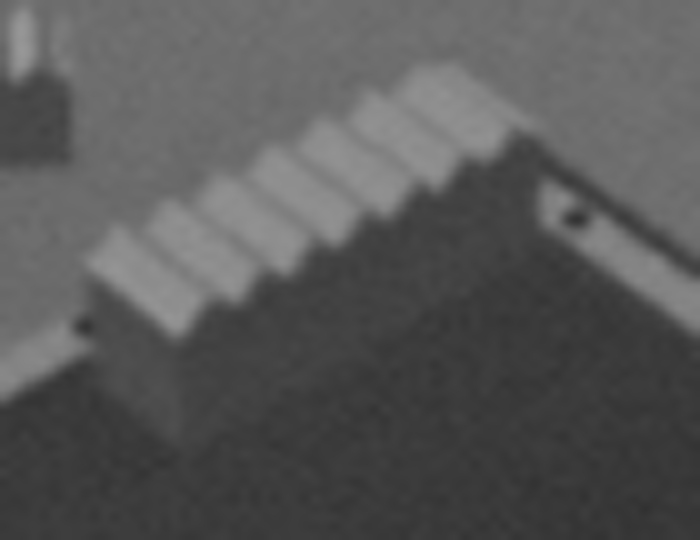

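Run:
```python
from rk import *
rt=tool(YP-np.pi/2,-15,0);print(rt.as_matrix()[:,2],fr(YP).apply([0,np.sin(.26),0]))
p,r=plan([(inC([-.15,-.09,.10]),tool(YP-.6,0,0)),(inC([-.035,-.10,.08]),rt)],-1)
np.save('cmd.npy',np.r_[p,r.as_rotvec()])
```

```text
[-0.05093606  0.2537574  -0.96592583] [-0.05059392  0.2520529   0.        ]
20 rows
-0.25, -0.36, 0.05, 0.15, 0.49, 0.85, -1, -0.27, -0.34, 0.04, 0.15, 0.49, 0.85, -1, -0.3, -0.32, 0.03, 0.15, 0.49, 0.85, -1, -0.33, -0.3, 0.02, 0.15, 0.49, 0.85, -1, -0.35, -0.28, 0.02, 0.15, 0.49, 0.85, -1, -0.37, -0.25, 0, 0.15, 0.49, 0.85, -1, -0.38, -0.22, -0.01, 0.15, 0.5, 0.85, -1, -0.4, -0.19, -0.03, 0.15, 0.49, 0.86, -1, -0.34, 0.19, 0.07, -0.12, 0.23, 0.92, -1, -0.32, 0.21, 0.06, -0.12, 0.23, 0.92, -1, -0.3, 0.24, 0.06, -0.12, 0.23, 0.92, -1, -0.28, 0.26, 0.06, -0.12, 0.23, 0.92, -1

-0.26, 0.28, 0.05, -0.12, 0.23, 0.92, -1, -0.24, 0.3, 0.05, -0.12, 0.23, 0.92, -1, -0.22, 0.32, 0.05, -0.12, 0.23, 0.92, -1, -0.19, 0.34, 0.05, -0.12, 0.23, 0.92, -1, -0.16, 0.35, 0.05, -0.12, 0.23, 0.92, -1, -0.14, 0.37, 0.05, -0.13, 0.23, 0.92, -1, -0.11, 0.37, 0.05, -0.12, 0.23, 0.93, -1, -0.08, 0.39, 0.05, -0.12, 0.24, 0.92, -1
```

Request:
apply_moves(
  increments=[-0.25, -0.36, 0.05, 0.15, 0.49, 0.85, -1, -0.27, -0.34, 0.04, 0.15, 0.49, 0.85, -1, -0.3, -0.32, 0.03, 0.15, 0.49, 0.85, -1, -0.33, -0.3, 0.02, 0.15, 0.49, 0.85, -1, -0.35, -0.28, 0.02, 0.15, 0.49, 0.85, -1, -0.37, -0.25, 0, 0.15, 0.49, 0.85, -1, -0.38, -0.22, -0.01, 0.15, 0.5, 0.85, -1, -0.4, -0.19, -0.03, 0.15, 0.49, 0.86, -1, -0.34, 0.19, 0.07, -0.12, 0.23, 0.92, -1, -0.32, 0.21, 0.06, -0.12, 0.23, 0.92, -1, -0.3, 0.24, 0.06, -0.12, 0.23, 0.92, -1, -0.28, 0.26, 0.06, -0.12, 0.23, 0.92, -1],
)

```text
time: 13.05
position: [0.5457, 0.1259, 0.1109]
tool_rot: [-1.092, -2.866, -0.085]
contact_force: [-0.5, -0.8, -0.0]
grip_width: -0.0001
```

Request:
apply_moves(
  increments=[-0.26, 0.28, 0.05, -0.12, 0.23, 0.92, -1, -0.24, 0.3, 0.05, -0.12, 0.23, 0.92, -1, -0.22, 0.32, 0.05, -0.12, 0.23, 0.92, -1, -0.19, 0.34, 0.05, -0.12, 0.23, 0.92, -1, -0.16, 0.35, 0.05, -0.12, 0.23, 0.92, -1, -0.14, 0.37, 0.05, -0.13, 0.23, 0.92, -1, -0.11, 0.37, 0.05, -0.12, 0.23, 0.93, -1, -0.08, 0.39, 0.05, -0.12, 0.24, 0.92, -1, 0, 0, 0, 0, 0, 0, -1, 0, 0, 0, 0, 0, 0, -1],
)

```text
time: 13.88
position: [0.6214, 0.1341, 0.0975]
tool_rot: [-1.854, -2.265, -0.239]
contact_force: [-0.2, -0.0, 0.6]
grip_width: 0.0001
```

Run:
```python
from rk import *
st()
rt=tool(YP-np.pi/2,-15,0)
plan([(inC([-.035,-.085,.0075]),rt,.6)],-1)
```

```text
t 13.8833 pos [0.6214 0.1341 0.0975] inC [ -36.2 -100.8   77.5] inM [-40.7 329.   37.5] F [-0.2 -0.   0.6] w 0.0001 z [-0.055  0.253 -0.966] q [-0.01  0.51  1.51  0.27  1.2  -0.32]
5 rows
-0.02, 0.01, 0.57, -0.01, 0, 0, -1, -0.02, 0.01, 0.57, -0.01, 0, 0, -1, -0.02, 0.01, 0.58, -0.01, 0, 0, -1, -0.03, 0.01, 0.57, -0.01, 0, 0, -1, -0.02, 0.02, 0.58, -0.01, 0, 0, -1
```

Request:
apply_moves(
  increments=[-0.02, 0.01, 0.57, -0.01, 0, 0, -1, -0.02, 0.01, 0.57, -0.01, 0, 0, -1, -0.02, 0.01, 0.58, -0.01, 0, 0, -1, -0.03, 0.01, 0.57, -0.01, 0, 0, -1, -0.02, 0.02, 0.55, -0.01, 0, 0, -1, 0, 0, 0, 0, 0, 0, -1, 0, 0, 0, 0, 0, 0, -1],
)

```text
time: 14.47
position: [0.6183, 0.1508, 0.0293]
tool_rot: [-1.854, -2.267, -0.244]
contact_force: [-0.3, 0.9, 0.4]
grip_width: -0.0001
```

Run:
```python
from rk import *
st()
rt=tool(YP-np.pi/2,-15,0)
plan([(inC([-.035,-.06,.007]),rt,.25)],-1)
im=snap('side','s10.png');cv2.imwrite('pics/s10c.png',cv2.resize(im[130:240,210:340],None,fx=5,fy=5,interpolation=2))
```

```text
t 14.4667 pos [0.6183 0.1508 0.0293] inC [-35.8 -83.7   9.3] inM [-44.9 345.6 -30.7] F [-0.3  0.9  0.4] w -0.0001 z [-0.052  0.254 -0.966] q [ 0.01  0.58  1.58  0.3   1.05 -0.34]
4 rows
0.22, 0.01, 0.08, 0, 0, 0, -1, 0.22, 0.01, 0.08, 0, 0, 0.01, -1, 0.23, 0.01, 0.09, 0, 0, 0, -1, 0.22, 0, 0.08, -0.01, 0, 0.01, -1
```

View pics/s10c.png

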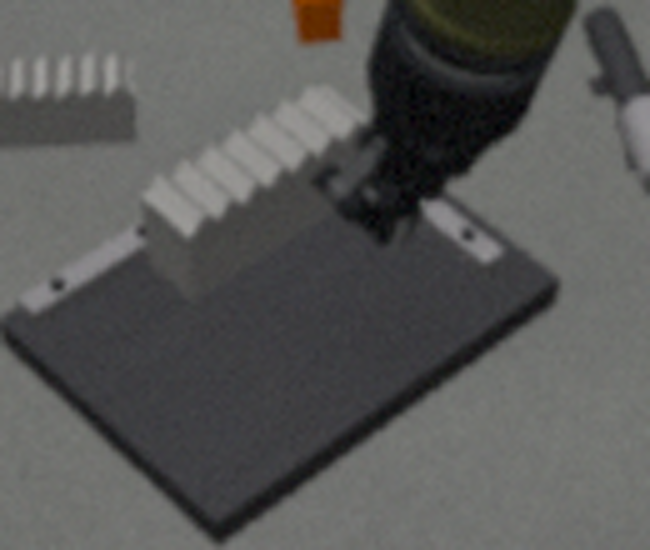

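Request:
apply_moves(
  increments=[0.22, 0.01, 0.08, 0, 0, 0, -1, 0.22, 0.01, 0.08, 0, 0, 0, -1, 0.2, 0.01, 0.08, 0, 0, 0, -1, 0.1, 0, 0.03, 0, 0, 0, -1, 0.08, 0, 0.02, 0, 0, 0, -1, 0, 0, 0, 0, 0, 0, -1],
)

```text
time: 15.02
position: [0.6162, 0.1725, 0.0289]
tool_rot: [-1.856, -2.267, -0.248]
contact_force: [-0.7, -0.5, 0.2]
grip_width: -0.0001
```

Request:
apply_moves(
  increments=[0.08, 0, 0.02, 0, 0, 0, -1, 0.06, 0, 0.02, 0, 0, 0, -1],
)

```text
time: 15.18
position: [0.6157, 0.1755, 0.0286]
tool_rot: [-1.858, -2.266, -0.247]
contact_force: [1.1, -0.2, 0.4]
grip_width: 0.0004
```

Request:
apply_moves(
  increments=[0.06, 0, 0.02, 0, 0, 0, -1, 0.06, 0, 0.02, 0, 0, 0, -1],
)

```text
time: 15.35
position: [0.615, 0.1786, 0.0283]
tool_rot: [-1.858, -2.266, -0.247]
contact_force: [0.5, -0.3, 0.2]
grip_width: 0.0006
```

Run:
```python
from rk import *
st()
```

```text
t 15.35 pos [0.615  0.1786 0.0283] inC [-33.7 -55.9   8.3] inM [-50.2 373.  -31.7] F [ 0.5 -0.3  0.2] w 0.0006 z [-0.049  0.254 -0.966] q [ 0.06  0.58  1.59  0.3   1.03 -0.31]
```

Request:
apply_moves(
  increments=[0.06, 0, 0.02, 0, 0, 0, -1, 0.06, 0, 0.02, 0, 0, 0, -1, 0.06, 0, 0.02, 0, 0, 0, -1],
)

```text
time: 15.6
position: [0.614, 0.1833, 0.0281]
tool_rot: [-1.858, -2.266, -0.247]
contact_force: [0.3, 0.8, 0.4]
grip_width: 0.0003
```

Request:
apply_moves(
  increments=[0.06, 0, 0.02, 0, 0, 0, -1, 0.06, 0, 0.02, 0, 0, 0, -1],
)

```text
time: 15.77
position: [0.6134, 0.1864, 0.0279]
tool_rot: [-1.857, -2.266, -0.247]
contact_force: [-0.4, 0.2, -0.6]
grip_width: 0.0001
```

Request:
apply_moves(
  increments=[0.06, 0, 0.02, 0, 0, 0, -1, 0.06, 0, 0.02, 0, 0, 0, -1],
)

```text
time: 15.93
position: [0.6128, 0.1896, 0.0277]
tool_rot: [-1.857, -2.266, -0.247]
contact_force: [0.1, 0.4, -0.0]
grip_width: 0.0001
```

Request:
apply_moves(
  increments=[0.04, 0, 0.01, 0, 0, 0, -1, 0.04, 0, 0.01, 0, 0, 0, -1],
)

```text
time: 16.1
position: [0.6124, 0.1914, 0.0277]
tool_rot: [-1.857, -2.267, -0.247]
contact_force: [0.5, -2.1, 0.5]
grip_width: -0.0002
```

Request:
apply_moves(
  increments=[0.04, 0, 0.01, 0, 0, 0, -1, 0.04, 0, 0.01, 0, 0, 0, -1],
)

```text
time: 16.27
position: [0.6125, 0.1927, 0.0278]
tool_rot: [-1.858, -2.268, -0.247]
contact_force: [0.3, -1.5, -0.2]
grip_width: 0.0
```

Request:
apply_moves(
  increments=[0.04, 0, 0.01, 0, 0, 0, -1, 0.04, 0, 0.01, 0, 0, 0, -1],
)

```text
time: 16.43
position: [0.6124, 0.1944, 0.0281]
tool_rot: [-1.858, -2.268, -0.247]
contact_force: [1.6, -8.5, 4.3]
grip_width: -0.0002
```

Run:
```python
from rk import *
st()
```

```text
t 16.4333 pos [0.6124 0.1944 0.0281] inC [-33.1 -39.9   8.1] inM [-53.9 388.6 -31.9] F [ 1.6 -8.5  4.3] w -0.0002 z [-0.047  0.253 -0.966] q [ 0.08  0.58  1.59  0.3   1.02 -0.28]
```

Request:
apply_moves(
  increments=[0.04, 0, 0.01, 0, 0, 0, -1, 0.04, 0, 0.01, 0, 0, 0, -1],
)

```text
time: 16.6
position: [0.6123, 0.1949, 0.0284]
tool_rot: [-1.859, -2.271, -0.245]
contact_force: [0.5, -13.0, 7.9]
grip_width: -0.0001
```

Request:
apply_moves(
  increments=[-0.1, 0, -0.03, 0, 0, 0, -1, -0.4, 0, -0.1, 0, 0, 0, -1, -0.9, 0, -0.3, 0, 0, 0, -1, -1, 0, -0.4, 0, 0, 0, -1, -1, 0, -0.9, 0, 0, 0, -1, -1, 0, -1, 0, 0, 0, 1, -1, 0, -1, 0, 0, 0, 1, -0.5, 0, -1, 0, 0, 0, 1, 0, 0, 0, 0, 0, 0, 1],
)

```text
time: 17.35
position: [0.6493, 0.0233, 0.1079]
tool_rot: [-1.866, -2.269, -0.255]
contact_force: [1.0, -0.2, 1.0]
grip_width: 0.048
```

Run:
```python
from rk import *
st()
im=snap('side','s11.png');im2=snap('top','t11.png');cv2.imwrite('pics/s11c.png',np.hstack([cv2.resize(im[140:240,200:320],None,fx=3.3,fy=3.3,interpolation=2),cv2.resize(im2[140:240,175:275],None,fx=3.3,fy=3.3,interpolation=2)]))
g=cv2.imread('pics/t11.png',0)
s=lambda c:tuple((np.array(c)-[396,0])/3.3+[175,140])
def rep(t,n,im,a,b,z):
    A=fitl(n,edge(im,a,b,half=2.5),z);print(t,'yaw %.2f'%ang(A),(fr(YP).inv().apply(np.r_[A[0],z]-C)*1000).round(1),'sd',A[2])
rep('right','top',g,s((503,90)),s((532,268)),.073)
rep('near','top',g,s((480,281)),s((531,271)),.070)
rep('fence','top',g,s((510,78)),s((634,72)),.032)
```

```text
t 17.35 pos [0.6493 0.0233 0.1079] inC [ -30.6 -214.9   87.9] inM [ -5.1 220.5  47.9] F [ 1.  -0.2  1. ] w 0.048 z [-0.039  0.253 -0.967] q [-0.18  0.53  1.44  0.26  1.27 -0.46]
right yaw 11.30 [-47.7 -37.7  53. ] sd 0.000110622896
near yaw -78.27 [-120.1  -24.5   50. ] sd 4.297301e-05
fence yaw 85.93 [  6.6 -83.6  12. ] sd 0.0014022308
```

View pics/s11c.png

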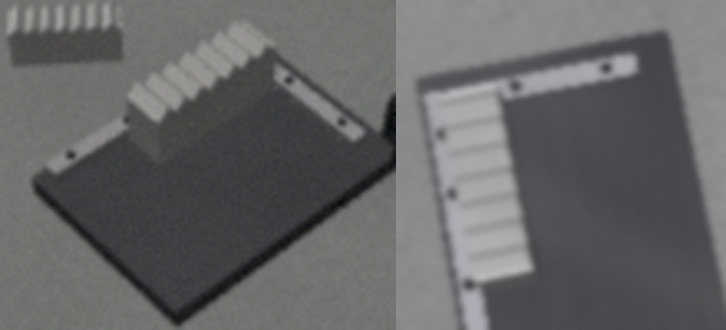

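```bash
cat > fk.py <<'E'
import numpy as np
from scipy.spatial.transform import Rotation as R
from scipy.optimize import least_squares
D=[([1.213,.307,1.508,0,1.328,-.073],[.161,.551,.208]),([-.12,.42,1.6,.21,1.19,-1.98],[.5745,.0505,.119]),([-.1,.52,1.72,.24,.99,-2.01],[.5623,.0679,.0248]),([.02,.51,1.74,.26,.95,-1.91],[.5539,.1339,.0261]),([.35,.21,2.2,-.14,.38,-1.3],[.4284,.1811,.0689]),([.34,.32,2.24,-.21,.24,-1.23],[.4407,.1796,.0281]),([.33,.36,2.13,-.16,.3,-1.3],[.4925,.1931,.028]),([.32,.38,2.08,-.13,.33,-1.33],[.5184,.1985,.0291]),([.35,.15,2.11,-.1,.53,-1.34],[.4461,.1845,.1139]),([-.01,.51,1.51,.27,1.2,-.32],[.6214,.1341,.0975]),([.01,.58,1.58,.3,1.05,-.34],[.6183,.1508,.0293]),([-.18,.53,1.44,.26,1.27,-.46],[.6493,.0233,.1079])]
Y=lambda a:R.from_euler('y',a)
Z=lambda a:R.from_euler('z',a)
def fk(q,k):
    d1,a1,L2,a3,L3,Lt=k;q=np.array(q);A=Z(q[0]);F=Y(q[1]+q[2])
    Rt=A*F*Z(q[3])*Y(q[4])
    return A.apply([a1,0,d1]+Y(q[1]).apply([0,0,L2])+F.apply([a3,0,L3]))+Rt.apply([0,0,Lt]),Rt*Z(q[5])
if __name__=='__main__':
    f=least_squares(lambda k:np.concatenate([fk(q,k)[0]-p for q,p in D]),[.3,0,.4,0,.4,.25]);print(f.x.round(4),np.abs(f.fun).max());np.save('k.npy',f.x)
    # tool const
    for q,_ in D[1:3]: print(fk(q,f.x)[1].as_matrix().round(2))
E
python3 fk.py
```

```text
[ 0.2817 -0.0766  0.7513  0.1503  0.4756  0.5177] 0.04668101847000242
[[ 0.2  -0.98 -0.04]
 [-0.96 -0.2   0.2 ]
 [-0.2  -0.01 -0.98]]
[[ 0.19 -0.98 -0.05]
 [-0.96 -0.2   0.21]
 [-0.21  0.01 -0.98]]
```

```bash
cat > fk2.py <<'E'
from fk import *
def fk(q,k):
    d1,a1,a2,L2,a3,L3,Lt,b=k;q=np.array(q);A=Z(q[0]);F=Y(q[1]+q[2])
    Rt=A*F*Z(q[3])*Y(q[4])
    return A.apply([a1,b,d1]+Y(q[1]).apply([a2,0,L2])+F.apply([a3,0,L3]))+Rt.apply([0,0,Lt]),Rt*Z(q[5])
if __name__=='__main__':
    f=least_squares(lambda k:np.concatenate([fk(q,k)[0]-p for q,p in D]),[.3,0,0,.4,0,.4,.25,0]);print(f.x.round(4));print((f.fun.reshape(-1,3)*1000).round());np.save('k.npy',f.x)
E
python3 fk2.py
```

```text
[ 0.1843 -0.0025 -0.0062  0.6555  0.1073  0.4198  0.3966  0.0421]
[[-1. -2.  1.]
 [ 3. -0. -1.]
 [-1. -3. -1.]
 [-1.  2. -1.]
 [ 2. -1.  2.]
 [-2. -1. -2.]
 [ 1.  1.  2.]
 [-1. -0.  1.]
 [-1.  2. -2.]
 [-2.  0. -0.]
 [ 3. -1.  1.]
 [ 0.  0.  0.]]
```

```bash
cat > ik.py <<'E'
from fk2 import fk
from plan import *
from scipy.optimize import least_squares
k=np.load('k.npy')
lo=np.array([-3.12,-1.05,.14,-1.42,.1,-2.68]);hi=np.array([3.12,2.28,2.33,4.57,2.73,2.68])
CT=None
def ik(p,rt,q0):
    # tool const: compare
    def f(q):
        a,r=fk(q,k);return np.r_[(a-p)*5,(r*CT).as_matrix().ravel()-rt.as_matrix().ravel()]
    s=least_squares(f,q0,bounds=(lo,hi));return s.x,np.linalg.norm(s.fun)
s=env.observe();CT=fk(s['q'],k)[1].inv()*R.from_rotvec(s['tool_rot'])
def tcp_pick(off,lean,h=.036,base=inC([-.06,-.018,0]),yaw=YP):
    rt=tool(yaw,lean);g=base+fr(yaw).apply([off,0,h]);return g+rt.apply([0,0,.0187]),rt
E
python3 - <<'E'
from ik import *
print(CT.as_matrix().round(2), fk(s['q'],k)[0]-s['position'])
for lean in(30,33,36,40,45):
  for off in(-.02,0,.02):
    o=[]
    for base,yaw,nm in((inC([-.06,-.018,0]),YP,'pick'),(inC([-.06,-.018,.09]),YP,'lift'),(M,YS,'place'),(inM([0,.25,.03]),YS,'left')):
        best=min((ik(*tcp_pick(off,lean,base=base,yaw=yaw),q0) for q0 in([.3,.4,2,0,.4,-1.3],[.3,.4,2,3.1,.4,1.5])),key=lambda t:t[1]);o.append(nm+str(best[0].round(2))+'%.3f'%best[1])
    print(lean,off,*o)
E
```

```text
[[ 0. -1.  0.]
 [ 1.  0.  0.]
 [-0.  0.  1.]] [0.00035125 0.00049533 0.00097712]
30 -0.02 pick[ 0.32  0.41  2.11 -0.55  0.12 -0.92]0.000 lift[ 0.32  0.25  2.   -0.17  0.37 -1.31]0.000 place[-0.49  0.39  1.96  0.6   0.37 -2.5 ]0.000 left[ 0.06  0.33  1.95 -0.18  0.35 -1.29]0.000
30 0 pick[ 0.31  0.43  2.07 -0.44  0.14 -1.03]0.000 lift[ 0.31  0.27  1.97 -0.15  0.39 -1.33]0.000 place[-0.47  0.41  1.92  0.55  0.38 -2.45]0.000 left[ 0.05  0.35  1.91 -0.17  0.37 -1.31]0.000
30 0.02 pick[ 0.31  0.44  2.03 -0.36  0.16 -1.12]0.000 lift[ 0.31  0.29  1.93 -0.14  0.4  -1.34]0.000 place[-0.46  0.43  1.88  0.51  0.4  -2.39]0.000 left[ 0.05  0.37  1.87 -0.15  0.38 -1.33]0.000
33 -0.02 pick[0.35 0.43 2.16 4.54 0.1  0.29]0.027 lift[ 0.33  0.25  2.05 -0.25  0.28 -1.22]0.000 place[-0.5   0.39  1.99  0.77  0.32 -2.68]0.014 left[ 0.06  0.32  2.   -0.28  0.26 -1.19]0.000
33 0 pick[ 0.34  0.43  2.1  -1.1   0.1  -0.36]0.026 lift[ 0.32  0.27  2.01 -0.23  0.3  -1.25]0.000 place[-0.49  0.41  1.96  0.77  0.32 -2.67]0.000 left[ 0.05  0.34  1.96 -0.25  0.27 -1.22]0.000
33 0.02 pick[ 0.32  0.45  2.06 -0.83  0.1  -
[... 1129 characters left out ...]
17 3.51 0.23 1.31]0.000 lift[ 0.32  0.3   2.08 -0.86  0.11 -0.62]0.000 place[-0.5   0.45  2.05  1.69  0.28  2.68]0.039 left[ 0.06  0.37  2.02 -1.01  0.1  -0.47]0.002
45 -0.02 pick[0.35 0.52 2.33 3.37 0.5  1.48]0.003 lift[0.35 0.28 2.23 3.76 0.18 1.06]0.000 place[-0.57  0.44  2.17  2.05  0.39  2.26]0.000 left[0.08 0.36 2.17 3.69 0.2  1.13]0.000
45 0 pick[0.34 0.52 2.29 3.37 0.46 1.47]0.000 lift[0.34 0.3  2.19 3.8  0.16 1.02]0.000 place[-0.55  0.45  2.13  2.02  0.37  2.31]0.000 left[0.07 0.38 2.13 3.74 0.18 1.09]0.000
45 0.02 pick[0.33 0.53 2.25 3.38 0.42 1.45]0.000 lift[0.33 0.32 2.15 3.86 0.15 0.96]0.000 place[-0.53  0.47  2.09  1.99  0.35  2.37]0.000 left[0.07 0.39 2.09 3.79 0.16 1.02]0.000
```

Run:
```python
from ik import *
for lean in(28,29,30):
  for off,h in((-.015,.04),(-.01,.042),(-.02,.042)):
    o=[]
    for base,yaw,nm in((inC([-.06,-.018,0]),YP,'pick'),(inC([-.06,-.018,.02]),YP,'+2'),(M,YS,'place'),(inM([0,.12,.01]),YS,'left')):
        best=ik(*tcp_pick(off,lean,h,base=base,yaw=yaw),[.3,.4,2,0,.4,-1.3]);o.append(nm+str(best[0].round(2))+'%.3f'%best[1])
    print(lean,off,h,*o)
```

```text
28 -0.015 0.04 pick[ 0.32  0.41  2.07 -0.29  0.19 -1.18]0.000 +2[ 0.32  0.37  2.04 -0.22  0.25 -1.25]0.000 place[-0.48  0.39  1.91  0.46  0.43 -2.36]0.000 left[-0.23  0.35  1.95  0.21  0.37 -1.91]0.000
28 -0.01 0.042 pick[ 0.31  0.41  2.05 -0.27  0.2  -1.2 ]0.000 +2[ 0.31  0.37  2.03 -0.21  0.26 -1.26]0.000 place[-0.47  0.39  1.9   0.45  0.44 -2.34]0.000 left[-0.23  0.35  1.94  0.2   0.38 -1.9 ]0.000
28 -0.02 0.042 pick[ 0.32  0.4   2.07 -0.29  0.19 -1.18]0.000 +2[ 0.32  0.36  2.05 -0.23  0.25 -1.25]0.000 place[-0.48  0.38  1.92  0.47  0.43 -2.37]0.000 left[-0.23  0.34  1.96  0.21  0.37 -1.91]0.000
29 -0.015 0.04 pick[ 0.32  0.41  2.08 -0.37  0.16 -1.11]0.000 +2[ 0.32  0.37  2.06 -0.27  0.22 -1.2 ]0.000 place[-0.48  0.39  1.93  0.51  0.41 -2.41]0.000 left[-0.23  0.35  1.96  0.24  0.34 -1.94]0.000
29 -0.01 0.042 pick[ 0.32  0.41  2.07 -0.34  0.17 -1.14]0.000 +2[ 0.32  0.37  2.05 -0.25  0.23 -1.22]0.000 place[-0.48  0.39  1.91  0.5   0.41 -2.4 ]0.000 left[-0.23  0.35  1.95  0.23  0.35 -1.93]0.000
29 -0.02 0.042 pick[ 0.32  0.4   2.09 -0.37  0.16 -1.1 ]0.000 +2[ 0.32  0.36  2.07 -0.27  0.22 -1.2 ]0.000 place[-0.49  0.38  1.93  0.52  0.41 -2.42]0.000 left[-0.23  0.34  1.97  0.24  0.34 -1.94]0.000
30 -0.015 0.04 pick[ 0.32  0.41  2.1  -0.48  0.13 -0.99]0.000 +2[ 0.32  0.37  2.07 -0.33  0.19 -1.14]0.000 place[-0.49  0.39  1.94  0.57  0.38 -2.47]0.000 left[-0.24  0.35  1.98  0.27  0.31 -1.98]0.000
30 -0.01 0.042 pick[ 0.32  0.41  2.08 -0.43  0.14 -1.04]0.000 +2[ 0.32  0.37  2.06 -0.31  0.2  -1.17]0.000 place[-0.48  0.39  1.93  0.55  0.39 -2.45]0.000 left[-0.23  0.35  1.97  0.26  0.32 -1.96]0.000
30 -0.02 0.042 pick[ 0.32  0.4   2.1  -0.48  0.13 -0.99]0.000 +2[ 0.32  0.36  2.08 -0.33  0.19 -1.14]0.000 place[-0.49  0.38  1.95  0.57  0.39 -2.48]0.000 left[-0.24  0.34  1.99  0.28  0.31 -1.98]0.000
```

Run:
```python
from ik import *
tp,rt=tcp_pick(-.022,29,.041,base=inC([-.0603,-.0185,0]))
pre=tp-rt.apply([0,0,.075]);print(tp,pre, fr(YP).inv().apply(pre-C))
plan([(inC([-.15,-.13,.16]),tool(YP-.75,10,0)),(pre,rt)],1)
```

```text
[0.56883899 0.2074492  0.04464461] [0.53318937 0.20029335 0.11024109] [-0.10959478 -0.0185      0.09024109]
21 rows
0.35, -0.42, -0.19, 0.04, -0.43, -0.86, 1, 0.38, -0.4, -0.2, 0.04, -0.43, -0.86, 1, 0.4, -0.37, -0.22, 0.04, -0.43, -0.86, 1, 0.41, -0.34, -0.23, 0.04, -0.43, -0.86, 1, 0.43, -0.31, -0.25, 0.04, -0.43, -0.87, 1, 0.44, -0.27, -0.26, 0.04, -0.43, -0.86, 1, 0.45, -0.24, -0.28, 0.04, -0.42, -0.87, 1, 0.46, -0.21, -0.29, 0.04, -0.42, -0.86, 1, 0.47, -0.18, -0.31, 0.04, -0.43, -0.87, 1, 0.46, -0.14, -0.32, 0.05, -0.42, -0.86, 1, 0.47, -0.11, -0.34, 0.04, -0.43, -0.87, 1, 0.23, 0.44, 0.24, -0.29, -0.36, -0.81, 1

0.21, 0.45, 0.25, -0.29, -0.36, -0.81, 1, 0.18, 0.45, 0.25, -0.29, -0.36, -0.81, 1, 0.16, 0.46, 0.26, -0.29, -0.36, -0.82, 1, 0.13, 0.46, 0.26, -0.29, -0.36, -0.81, 1, 0.11, 0.46, 0.27, -0.29, -0.36, -0.82, 1, 0.09, 0.47, 0.28, -0.28, -0.36, -0.81, 1, 0.06, 0.46, 0.29, -0.29, -0.36, -0.82, 1, 0.04, 0.46, 0.31, -0.28, -0.37, -0.81, 1, 0.02, 0.45, 0.31, -0.29, -0.36, -0.82, 1
```

Request:
apply_moves(
  increments=[0.35, -0.42, -0.19, 0.04, -0.43, -0.86, 1, 0.38, -0.4, -0.2, 0.04, -0.43, -0.86, 1, 0.4, -0.37, -0.22, 0.04, -0.43, -0.86, 1, 0.41, -0.34, -0.23, 0.04, -0.43, -0.86, 1, 0.43, -0.31, -0.25, 0.04, -0.43, -0.87, 1, 0.44, -0.27, -0.26, 0.04, -0.43, -0.86, 1, 0.45, -0.24, -0.28, 0.04, -0.42, -0.87, 1, 0.46, -0.21, -0.29, 0.04, -0.42, -0.86, 1, 0.47, -0.18, -0.31, 0.04, -0.43, -0.87, 1, 0.46, -0.14, -0.32, 0.05, -0.42, -0.86, 1, 0.47, -0.11, -0.34, 0.04, -0.43, -0.87, 1, 0.23, 0.44, 0.24, -0.29, -0.36, -0.81, 1],
)

```text
time: 18.45
position: [0.5136, 0.0971, 0.1727]
tool_rot: [0.684, 2.858, -0.057]
contact_force: [1.0, 0.0, -0.0]
grip_width: 0.0851
```

Request:
apply_moves(
  increments=[0.21, 0.45, 0.25, -0.29, -0.36, -0.81, 1, 0.18, 0.45, 0.25, -0.29, -0.36, -0.81, 1, 0.16, 0.46, 0.26, -0.29, -0.36, -0.82, 1, 0.13, 0.46, 0.26, -0.29, -0.36, -0.81, 1, 0.11, 0.46, 0.27, -0.29, -0.36, -0.82, 1, 0.09, 0.47, 0.28, -0.28, -0.36, -0.81, 1, 0.06, 0.46, 0.29, -0.29, -0.36, -0.82, 1, 0.04, 0.46, 0.31, -0.28, -0.37, -0.81, 1, 0.02, 0.45, 0.31, -0.29, -0.36, -0.82, 1, 0, 0, 0, 0, 0, 0, 1, 0, 0, 0, 0, 0, 0, 1],
)

```text
time: 19.37
position: [0.5292, 0.2007, 0.1073]
tool_rot: [-0.264, 2.632, 0.067]
contact_force: [1.0, -0.5, 0.0]
grip_width: 0.0853
```

Run:
```python
from ik import *
st()
tp,rt=tcp_pick(-.022,29,.041,base=inC([-.0603,-.0185,0]))
plan([(tp-rt.apply([0,0,.06]),rt,.3),(tp,rt,.35)],1)
im2=snap('top','t12.png');im=snap('side','s12.png');cv2.imwrite('pics/s12c.png',np.hstack([cv2.resize(im[100:240,180:320],None,fx=2.8,fy=2.8,interpolation=2),cv2.resize(im2[120:260,155:295],None,fx=2.8,fy=2.8,interpolation=2)]))
```

```text
t 19.3667 pos [0.5292 0.2007 0.1073] inC [-113.5  -17.3   87.3] inM [-137.3  389.    47.3] F [ 1.  -0.5  0. ] w 0.0853 z [ 0.469  0.095 -0.878] q [ 0.33  0.24  2.09 -0.2   0.32 -1.26]
9 rows
-0.1, -0.02, 0.28, 0, -0.04, 0.01, 1, -0.1, -0.03, 0.29, 0.01, -0.05, 0.01, 1, 0, 0, 0.34, 0, 0, 0, 1, 0, 0, 0.34, 0, 0, 0, 1, 0, 0, 0.34, 0, 0, 0, 1, 0, 0, 0.35, 0, 0, 0, 1, 0, 0, 0.34, 0, 0, 0, 1, 0, 0, 0.35, 0, 0, 0, 1, 0, 0, 0.34, 0, 0, 0, 1
```

View pics/s12c.png

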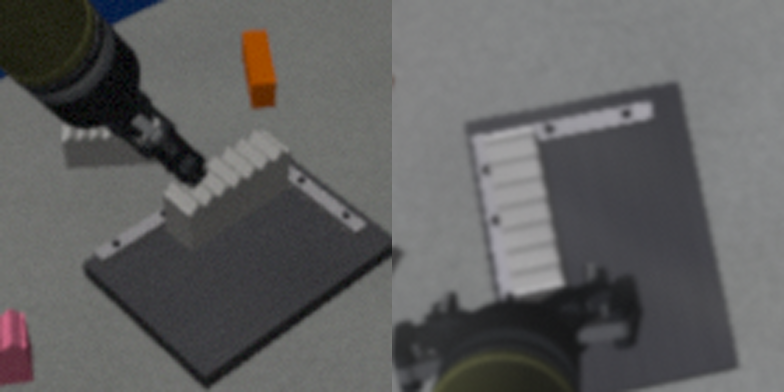

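Request:
apply_moves(
  increments=[-0.1, -0.02, 0.28, 0, -0.04, 0.01, 1, -0.1, -0.03, 0.29, 0.01, -0.05, 0.01, 1, 0, 0, 0.34, 0, 0, 0, 1, 0, 0, 0.34, 0, 0, 0, 1, 0, 0, 0.34, 0, 0, 0, 1, 0, 0, 0.34, 0, 0, 0, 1, 0, 0, 0, 0, 0, 0, 1, 0, 0, 0, 0, 0, 0, 1],
)

```text
time: 20.13
position: [0.5596, 0.2045, 0.0687]
tool_rot: [-0.261, 2.62, 0.067]
contact_force: [-1.3, -0.4, -0.6]
grip_width: 0.0851
```

Run:
```python
from ik import *
st()
tp,rt=tcp_pick(-.022,29,.041,base=inC([-.0603,-.0185,0]))
plan([(tp,rt,.3)],1)
```

```text
t 20.1333 pos [0.5596 0.2045 0.0687] inC [-82.9 -19.5  48.7] inM [-107.3  395.     8.7] F [-1.3 -0.4 -0.6] w 0.0851 z [ 0.479  0.095 -0.873] q [ 0.32  0.34  2.09 -0.3   0.21 -1.18]
4 rows
0.03, 0.01, 0.26, 0, 0.01, 0, 1, 0.03, 0.01, 0.26, 0, 0.01, 0, 1, 0.04, 0.01, 0.25, 0, 0.01, 0, 1, 0.03, 0.01, 0.26, -0.01, 0.02, 0, 1
```

Request:
apply_moves(
  increments=[0.03, 0.01, 0.26, 0, 0.01, 0, 1, 0.03, 0.01, 0.26, 0, 0.01, 0, 1, 0.04, 0.01, 0.25, 0, 0.01, 0, 1, 0.03, 0.01, 0.26, 0, 0.02, 0, 1, 0, 0, 0, 0, 0, 0, 1, 0, 0, 0, 0, 0, 0, 1],
)

```text
time: 20.63
position: [0.5691, 0.2077, 0.0453]
tool_rot: [-0.261, 2.623, 0.067]
contact_force: [-0.9, 0.2, 0.3]
grip_width: 0.0852
```

Run:
```python
from ik import *
st()
r=cur()[1];print('err deg',np.degrees((r.inv()*tool(YP,29)).as_rotvec()).round(2))
im2=snap('top','t13.png');im=snap('side','s13.png');cv2.imwrite('pics/s13c.png',np.hstack([cv2.resize(im[100:240,180:320],None,fx=2.8,fy=2.8,interpolation=2),cv2.resize(im2[120:260,155:295],None,fx=2.8,fy=2.8,interpolation=2)]))
```

```text
t 20.6333 pos [0.5691 0.2077 0.0453] inC [-73.  -18.3  25.3] inM [-98.  398.8 -14.7] F [-0.9  0.2  0.3] w 0.0852 z [ 0.476  0.095 -0.874] q [ 0.32  0.4   2.09 -0.39  0.16 -1.08]
err deg [-0.02  0.05  0.04]
```

View pics/s13c.png

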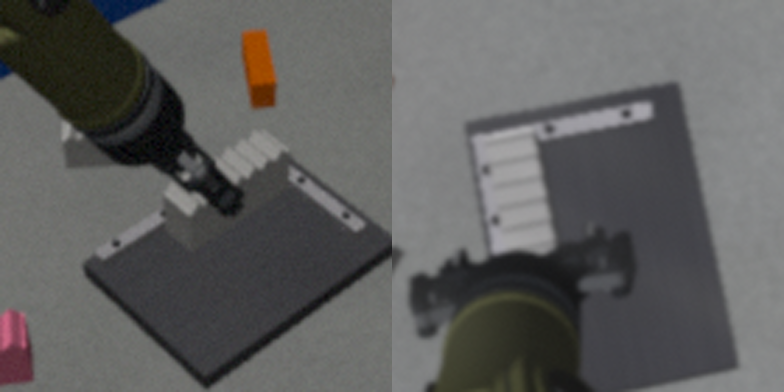

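Request:
apply_moves(
  increments=[0, 0, 0, 0, 0, 0, -1, 0, 0, 0, 0, 0, 0, -1, 0, 0, 0, 0, 0, 0, -1, 0, 0, 0, 0, 0, 0, -1, 0, 0, 0, 0, 0, 0, -1, 0, 0, 0, 0, 0, 0, -1, 0, 0, 0, 0, 0, 0, -1, 0, 0, 0, 0, 0, 0, -1],
  squeeze=60,
)

```text
time: 21.4
position: [0.5691, 0.2076, 0.0464]
tool_rot: [-0.261, 2.622, 0.067]
contact_force: [-3.3, -1.7, 6.3]
grip_width: 0.034
```

Run:
```python
from ik import *
st()
tp,rt=tcp_pick(-.022,29,.041,base=inC([-.0603,-.0185,0]))
p,r=cur();print(fr(YP).inv().apply(p-C))
p2=p+[0,0,.10]
plan([(p+[0,0,.03],r,.4),(p2,tool(YP,29),.8)],-1)
```

```text
t 21.4 pos [0.5691 0.2076 0.0464] inC [-72.9 -18.4  26.4] inM [-97.9 398.7 -13.6] F [-3.3 -1.7  6.3] w 0.034 z [ 0.477  0.096 -0.873] q [ 0.32  0.4   2.1  -0.39  0.16 -1.08]
[-0.07294209 -0.01841257  0.02639637]
7 rows
-0.19, 0, -0.35, 0, 0, 0, -1, -0.2, 0, -0.35, 0, 0, 0, -1, -0.19, 0, -0.35, 0, 0, 0, -1, -0.34, 0, -0.61, 0, 0.01, 0, -1, -0.34, 0, -0.61, 0, 0.01, 0, -1, -0.34, 0, -0.61, 0, 0, 0, -1, -0.35, 0, -0.62, 0, 0.01, 0, -1
```

Request:
apply_moves(
  increments=[-0.1, 0, -0.18, 0, 0, 0, -1, -0.19, 0, -0.35, 0, 0, 0, -1, -0.2, 0, -0.35, 0, 0, 0, -1, -0.34, 0, -0.61, 0, 0, 0, -1, -0.34, 0, -0.61, 0, 0, 0, -1, -0.34, 0, -0.61, 0, 0, 0, -1, 0, 0, 0, 0, 0, 0, -1, 0, 0, 0, 0, 0, 0, -1],
)

```text
time: 22.07
position: [0.5684, 0.2074, 0.1229]
tool_rot: [-0.261, 2.624, 0.067]
contact_force: [-0.4, -0.3, -6.7]
grip_width: 0.0341
```

Run:
```python
from ik import *
st()
rt=tool(YS,29)
plan([(inM([-.0126,.19,.0264+.03]),rt,.75)],-1)
im=snap('side','s14.png');cv2.imwrite('pics/s14c.png',cv2.resize(im[80:260,140:340],None,fx=3.5,fy=3.3,interpolation=2))
```

```text
t 22.0667 pos [0.5684 0.2074 0.1229] inC [-73.7 -18.4 102.9] inM [-98.7 398.5  62.9] F [-0.4 -0.3 -6.7] w 0.0341 z [ 0.476  0.095 -0.874] q [ 0.32  0.26  2.01 -0.16  0.38 -1.32]
12 rows
-0.07, -0.75, 0.06, 0.12, 0, 0.22, -1, -0.08, -0.74, 0.07, 0.12, 0, 0.22, -1, -0.1, -0.74, 0.08, 0.12, 0, 0.22, -1, -0.11, -0.74, 0.09, 0.12, 0, 0.23, -1, -0.13, -0.73, 0.1, 0.13, 0, 0.22, -1, -0.14, -0.73, 0.1, 0.12, 0, 0.23, -1, -0.16, -0.73, 0.11, 0.13, 0, 0.22, -1, -0.17, -0.72, 0.12, 0.12, 0, 0.23, -1, -0.19, -0.72, 0.13, 0.13, 0, 0.22, -1, -0.2, -0.71, 0.14, 0.12, 0, 0.23, -1, -0.21, -0.71, 0.14, 0.13, 0, 0.22, -1, -0.23, -0.7, 0.15, 0.12, 0, 0.23, -1
```

View pics/s14c.png

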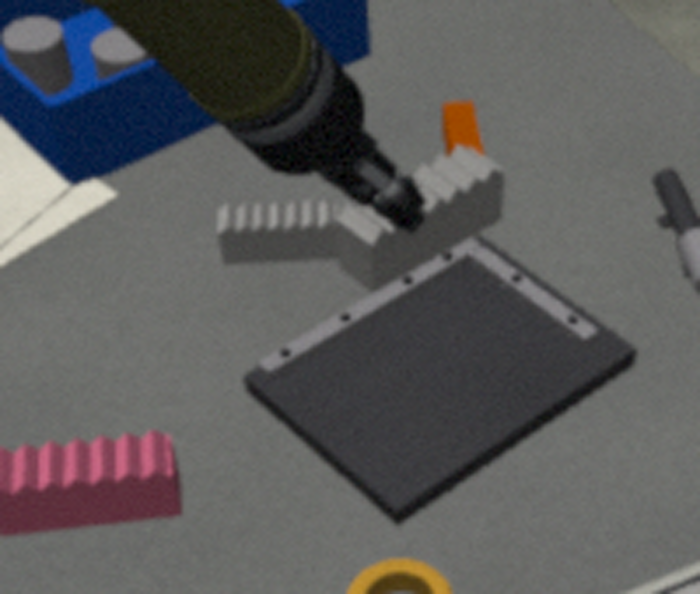

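Request:
apply_moves(
  increments=[-0.03, -0.35, 0.03, 0.06, 0, 0.11, -1, -0.07, -0.75, 0.06, 0.12, 0, 0.22, -1, -0.08, -0.74, 0.07, 0.12, 0, 0.22, -1, -0.1, -0.74, 0.08, 0.12, 0, 0.22, -1, -0.11, -0.74, 0.09, 0.12, 0, 0.23, -1, -0.13, -0.73, 0.1, 0.13, 0, 0.22, -1, -0.14, -0.73, 0.1, 0.12, 0, 0.23, -1, -0.16, -0.73, 0.11, 0.13, 0, 0.22, -1, -0.17, -0.72, 0.12, 0.12, 0, 0.23, -1, -0.19, -0.72, 0.13, 0.13, 0, 0.22, -1, 0, 0, 0, 0, 0, 0, -1, 0, 0, 0, 0, 0, 0, -1],
)

```text
time: 23.12
position: [0.6226, 0.037, 0.1161]
tool_rot: [0.02, 2.638, -0.005]
contact_force: [-1.0, -0.2, -4.8]
grip_width: 0.0339
```

Run:
```python
from ik import *
st()
rt=tool(YS,29)
plan([(inM([-.0126,.16,.0264+.015]),rt,.5)],-1)
```

```text
t 23.1167 pos [0.6226 0.037  0.1161] inC [ -54.1 -196.2   96.1] inM [-32.7 232.2  56.1] F [-1.  -0.2 -4.8] w 0.0339 z [ 0.483 -0.007 -0.876] q [-0.01  0.29  1.98 -0.01  0.37 -1.55]
6 rows
-0.05, -0.49, 0.14, 0.05, 0, 0.09, -1, -0.05, -0.49, 0.14, 0.05, -0.01, 0.09, -1, -0.05, -0.49, 0.14, 0.05, 0, 0.09, -1, -0.06, -0.48, 0.14, 0.05, -0.01, 0.09, -1, -0.06, -0.48, 0.15, 0.05, 0, 0.09, -1, -0.07, -0.48, 0.15, 0.05, -0.01, 0.1, -1
```

Request:
apply_moves(
  increments=[-0.05, -0.3, 0.14, 0.05, 0, 0.09, -1, -0.05, -0.49, 0.14, 0.05, -0.01, 0.09, -1, -0.05, -0.49, 0.14, 0.05, 0, 0.09, -1, -0.06, -0.48, 0.14, 0.05, -0.01, 0.09, -1, -0.06, -0.48, 0.15, 0.05, 0, 0.09, -1, -0.07, -0.4, 0.15, 0.05, -0.01, 0.1, -1, 0, 0, 0, 0, 0, 0, -1, 0, 0, 0, 0, 0, 0, -1],
)

```text
time: 23.78
position: [0.6388, -0.0285, 0.1028]
tool_rot: [0.09, 2.631, -0.022]
contact_force: [0.2, -0.0, -5.9]
grip_width: 0.034
```

Run:
```python
from ik import *
st()
r=cur()[1];print('err deg',np.degrees((r.inv()*tool(YS,29)).as_rotvec()).round(2))
rt=tool(YS,29)
plan([(inM([-.0126,.0,.0264+.013]),rt,.5)],-1)
im=snap('side','s15.png');im2=snap('top','t15.png');cv2.imwrite('pics/s15c.png',np.hstack([cv2.resize(im[130:350,220:460],None,fx=1.6,fy=2,interpolation=2),cv2.resize(im2[30:250,270:500],None,fx=1.6,fy=2,interpolation=2)]))
```

```text
t 23.7833 pos [ 0.6388 -0.0285  0.1028] inC [ -51.1 -263.6   82.8] inM [-11.9 168.1  42.8] F [ 0.2 -0.  -5.9] w 0.034 z [ 0.486 -0.032 -0.873] q [-0.13  0.32  1.97  0.09  0.34 -1.71]
err deg [0.09 0.17 0.05]
14 rows
0.01, -0.48, 0.01, 0, 0, 0, -1, 0.01, -0.48, 0.01, 0, 0, 0, -1, 0.01, -0.48, 0.01, 0, 0, 0, -1, 0.01, -0.48, 0.01, 0, 0, 0, -1, 0.01, -0.48, 0.01, 0, 0, 0, -1, 0.01, -0.48, 0.01, 0, 0, 0, -1, 0, -0.48, 0, 0, 0, 0, -1, 0.01, -0.48, 0.01, 0, 0, 0, -1, 0, -0.48, 0, 0, 0.01, 0, -1, 0.01, -0.48, 0.01, 0, 0, 0, -1, 0, -0.48, 0, 0, 0.01, 0, -1, 0.01, -0.48, 0.01, 0.01, 0, 0, -1

0, -0.48, 0, 0, 0.01, 0.01, -1, 0.01, -0.48, 0.01, 0.01, 0, 0, -1
```

View pics/s15c.png

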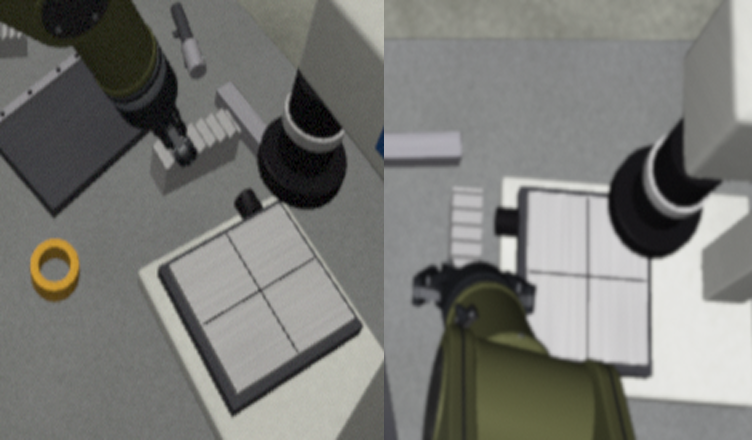

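Request:
apply_moves(
  increments=[0.01, -0.3, 0.01, 0, 0, 0, -1, 0.01, -0.48, 0.01, 0, 0, 0, -1, 0.01, -0.48, 0.01, 0, 0, 0, -1, 0, -0.48, 0, 0, 0, 0, -1, 0.01, -0.48, 0.01, 0, 0, 0, -1, 0.01, -0.48, 0.01, 0, 0, 0, -1, 0, -0.48, 0, 0, 0, 0, -1, 0.01, -0.4, 0.01, 0, 0, 0, -1, 0, -0.2, 0, 0, 0, 0, -1, 0, 0, 0, 0, 0, 0, -1, 0, 0, 0, 0, 0, 0, -1],
)

```text
time: 24.8
position: [0.6321, -0.1221, 0.1015]
tool_rot: [0.089, 2.63, -0.022]
contact_force: [0.1, 0.3, -6.6]
grip_width: 0.0339
```

Run:
```python
from ik import *
st()
r=cur()[1];print('err deg',np.degrees((r.inv()*tool(YS,29)).as_rotvec()).round(2))
rt=tool(YS,29)
plan([(inM([-.0126,.0,.0264+.011]),rt,.4)],-1)
im=snap('side','s16.png');cv2.imwrite('pics/s16c.png',cv2.resize(im[130:350,240:480],None,fx=3,fy=2.7,interpolation=2))
```

```text
t 24.8 pos [ 0.6321 -0.1221  0.1015] inC [ -76.1 -354.1   81.5] inM [-12.1  74.2  41.5] F [ 0.1  0.3 -6.6] w 0.0339 z [ 0.487 -0.032 -0.873] q [-0.34  0.33  1.96  0.36  0.37 -2.15]
err deg [0.11 0.23 0.09]
8 rows
0.01, -0.37, 0.02, 0, 0.01, 0, -1, 0.01, -0.37, 0.02, 0, 0.01, 0, -1, 0.01, -0.37, 0.01, 0, 0, 0, -1, 0.01, -0.37, 0.02, 0, 0.01, 0, -1, 0.02, -0.37, 0.01, 0.01, 0, 0, -1, 0.01, -0.37, 0.02, 0, 0.01, 0.01, -1, 0.02, -0.37, 0.01, 0.01, 0, 0, -1, 0.01, -0.38, 0.02, 0, 0.01, 0.01, -1
```

View pics/s16c.png

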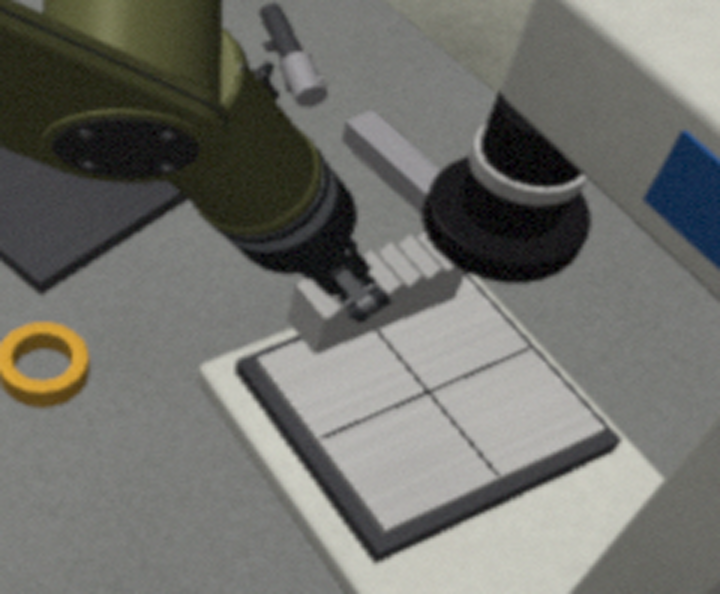

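Request:
apply_moves(
  increments=[0.06, -0.2, 0.12, 0, 0.01, 0, -1, 0.06, -0.3, 0.12, 0, 0.01, 0, -1, 0.06, -0.37, 0.12, 0, 0.01, 0, -1, 0.01, -0.37, 0.02, 0, 0.01, 0, -1, 0.01, -0.37, 0.01, 0, 0.01, 0, -1, 0.01, -0.37, 0.02, 0, 0.01, 0, -1, 0.01, -0.2, 0.01, 0, 0, 0, -1, 0, 0, 0, 0, 0, 0, -1, 0, 0, 0, 0, 0, 0, -1],
)

```text
time: 25.6
position: [0.6287, -0.1764, 0.0895]
tool_rot: [0.089, 2.635, -0.022]
contact_force: [-0.3, -0.2, -5.4]
grip_width: 0.034
```

Run:
```python
from ik import *
st()
r=cur()[1];print('err deg',np.degrees((r.inv()*tool(YS,29)).as_rotvec()).round(2))
rt=tool(YS,29)
plan([(inM([-.0126,.0,.0264+.006]),rt,.3)],-1)
im=snap('side','s17.png');cv2.imwrite('pics/s17c.png',cv2.resize(im[130:350,240:480],None,fx=3,fy=2.7,interpolation=2))
```

```text
t 25.6 pos [ 0.6287 -0.1764  0.0895] inC [ -90.  -406.6   69.5] inM [-11.7  19.8  29.5] F [-0.3 -0.2 -5.4] w 0.034 z [ 0.483 -0.032 -0.875] q [-0.45  0.37  1.94  0.48  0.4  -2.36]
err deg [ 0.12 -0.08  0.09]
3 rows
-0.01, -0.26, -0.04, 0.01, -0.01, 0.01, -1, -0.01, -0.27, -0.04, 0.01, 0, 0, -1, 0, -0.26, -0.04, 0, -0.01, 0.01, -1
```

View pics/s17c.png

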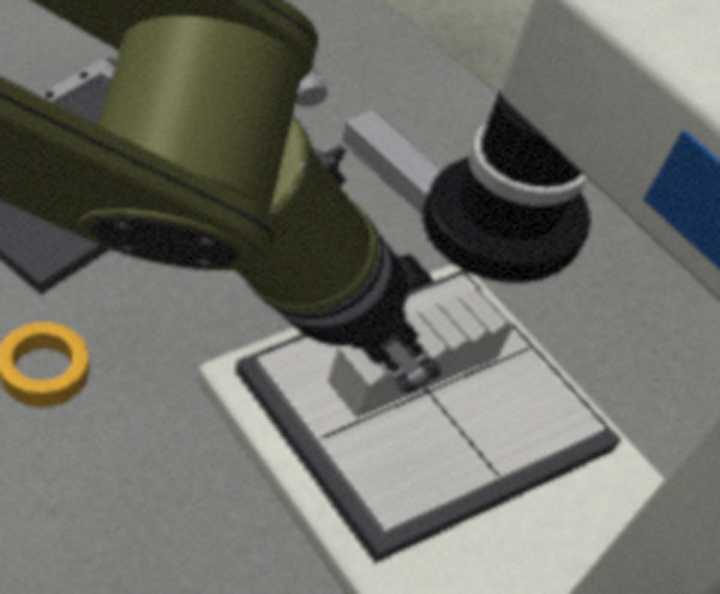

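Request:
apply_moves(
  increments=[-0.01, -0.2, -0.04, 0.01, 0, 0.01, -1, 0, -0.2, -0.03, 0.01, 0, 0.01, -1, 0, -0.2, -0.01, 0.01, 0, 0.01, -1, 0, -0.2, 0, 0, 0, 0, -1, 0, 0, 0, 0, 0, 0, -1, 0, 0, 0, 0, 0, 0, -1],
)

```text
time: 26.15
position: [0.6268, -0.1974, 0.0916]
tool_rot: [0.095, 2.635, -0.025]
contact_force: [0.2, 0.1, -7.3]
grip_width: 0.0338
```

Run:
```python
from ik import *
st()
r=cur()[1];print('err deg',np.degrees((r.inv()*tool(YS,29)).as_rotvec()).round(2))
im=snap('side','s18.png');cv2.imwrite('pics/s18c.png',cv2.resize(im[200:330,300:450],None,fx=5,fy=4.5,interpolation=2))
```

```text
t 26.15 pos [ 0.6268 -0.1974  0.0916] inC [ -96.1 -426.9   71.6] inM [-12.1  -1.3  31.6] F [ 0.2  0.1 -7.3] w 0.0338 z [ 0.483 -0.035 -0.875] q [-0.49  0.37  1.93  0.5   0.42 -2.4 ]
err deg [-0.08 -0.04 -0.11]
```

View pics/s18c.png

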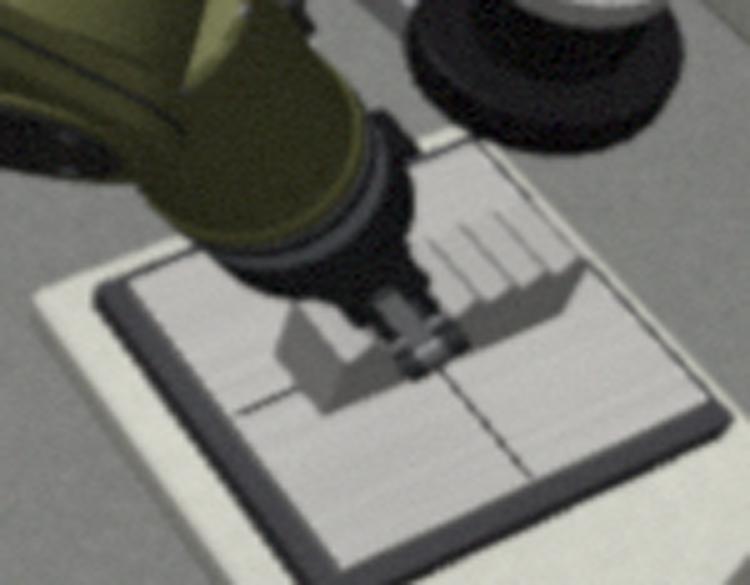

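```bash
cat > foot.py <<'E'
from rk import *
import sys
def foot(fn,z,off,sc,n1,r0,r1,nn0,nn1,half=2.5):
    gs=cv2.imread(fn,0);s=lambda c:tuple(np.array(c)/sc+off)
    A=fitl('side',edge(gs,s(r0),s(r1),half=half),z);B=fitl('side',edge(gs,s(nn0),s(nn1),half=half),z)
    c=inter(A,B);print('R yaw %.2f sd %.5f'%(ang(A),A[2]),'N yaw %.2f'%ang(B),'corner inM',(fr(YS).inv().apply(np.r_[c,z]-M)*1000).round(2))
E
python3 - <<'E'
from foot import *
for z in(.064,.065):
  foot('pics/s18.png',z,[300,200],[5,4.5],0,(335,408),(400,378),(283,362),(320,408))
  foot('pics/s18.png',z,[300,200],[5,4.5],0,(450,352),(560,308),(283,362),(320,408))
E
```

```text
R yaw -5.56 sd 0.00005 N yaw 86.01 corner inM [-59.28 -17.28   4.  ]
R yaw -3.73 sd 0.00013 N yaw 86.01 corner inM [-59.28 -18.86   4.  ]
R yaw -5.56 sd 0.00005 N yaw 86.01 corner inM [-59.73 -17.65   5.  ]
R yaw -3.73 sd 0.00013 N yaw 86.01 corner inM [-59.73 -19.23   5.  ]
```

Request:
apply_moves(
  increments=[0.02, 0.03, 0.04, 0, 0, 0, -1, 0.02, 0, 0.04, 0, 0, 0, -1, 0.02, 0, 0.035, 0, 0, 0, -1, 0, 0, 0, 0, 0, 0, -1],
)

```text
time: 26.53
position: [0.6267, -0.1957, 0.0879]
tool_rot: [0.094, 2.635, -0.024]
contact_force: [-0.4, -0.1, -5.9]
grip_width: 0.0341
```

Request:
apply_moves(
  increments=[0.02, 0, 0.035, 0, 0, 0, -1, 0.01, 0, 0.02, 0, 0, 0, -1],
)

```text
time: 26.7
position: [0.627, -0.196, 0.0868]
tool_rot: [0.094, 2.635, -0.025]
contact_force: [-1.6, -0.4, -4.0]
grip_width: 0.0338
```

Request:
apply_moves(
  increments=[0.01, 0, 0.02, 0, 0, 0, -1, 0.01, 0, 0.02, 0, 0, 0, -1],
)

```text
time: 26.87
position: [0.6272, -0.1961, 0.0864]
tool_rot: [0.094, 2.634, -0.025]
contact_force: [-7.4, 1.1, 6.5]
grip_width: 0.0338
```

Run:
```python
from foot import *
st()
im=snap('side','s19.png')
r=cur()[1];print('err deg',np.degrees((r.inv()*tool(YS,29)).as_rotvec()).round(2))
cv2.imwrite('pics/s19c.png',cv2.resize(im[200:330,300:450],None,fx=5,fy=4.5,interpolation=2))
foot('pics/s19.png',.060,[300,200],[5,4.5],0,(455,360),(560,315),(285,368),(322,415))
```

```text
t 26.8667 pos [ 0.6272 -0.1961  0.0864] inC [ -95.4 -425.6   66.4] inM [-11.8   0.1  26.4] F [-7.4  1.1  6.5] w 0.0338 z [ 0.484 -0.035 -0.874] q [-0.48  0.38  1.94  0.52  0.41 -2.42]
err deg [-0.07  0.03 -0.06]
R yaw -4.32 sd 0.00007 N yaw 86.17 corner inM [-58.75 -16.33  -0.  ]
```

View pics/s19c.png

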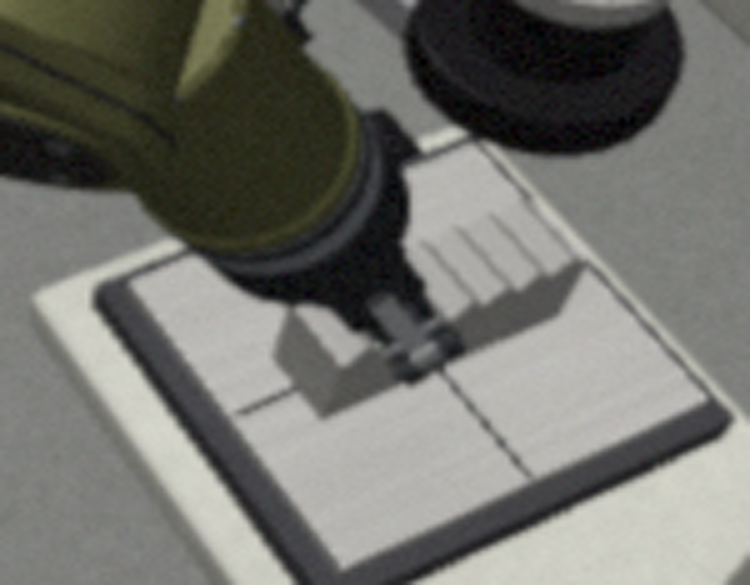

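Request:
apply_moves(
  increments=[0, 0, 0, 0, 0, 0, 1, 0, 0, 0, 0, 0, 0, 1, 0, 0, 0, 0, 0, 0, 1, 0, 0, 0, 0, 0, 0, 1, 0, 0, 0, 0, 0, 0, 1, 0, 0, 0, 0, 0, 0, 1, 0, 0, 0, 0, 0, 0, 1],
)

```text
time: 27.5
position: [0.627, -0.1961, 0.0856]
tool_rot: [0.094, 2.635, -0.025]
contact_force: [-0.8, -0.6, -1.0]
grip_width: 0.0853
```

Run:
```python
from ik import *
st()
p,r=cur()
# retreat: along -x of stand slightly up
plan([(p+fr(YS).apply([-.06,0,.02]),r,.4),(p+fr(YS).apply([-.16,.0,.08]),r,.8),(p+fr(YS).apply([-.18,.12,.12]),r,.8)],1)
```

```text
t 27.5 pos [ 0.627  -0.1961  0.0856] inC [ -95.6 -425.6   65.6] inM [-12.    0.   25.6] F [-0.8 -0.6 -1. ] w 0.0853 z [ 0.483 -0.035 -0.875] q [-0.48  0.38  1.94  0.52  0.41 -2.42]
18 rows
0.29, 0, -0.31, 0, 0, 0, 1, 0.28, 0, -0.31, 0, 0, 0, 1, 0.29, 0, -0.31, 0, 0, 0, 1, 0.28, 0, -0.31, 0, 0, 0, 1, 0.29, 0, -0.31, 0, 0, 0, 1, 0.28, 0, -0.31, 0, 0, 0, 1, 0.39, 0, -0.67, 0, 0, 0, 1, 0.39, 0, -0.67, 0, 0, 0, 1, 0.39, 0, -0.67, 0, 0, 0, 1, 0.39, 0, -0.68, 0, 0, 0, 1, 0.39, -0.01, -0.67, 0, 0, 0, 1, 0.39, 0, -0.68, 0, 0, 0, 1

-0.01, 0.8, -0.3, 0, 0, 0, 1, -0.01, 0.8, -0.3, 0, 0, 0, 1, -0.01, 0.8, -0.3, 0, 0, 0, 1, -0.01, 0.8, -0.3, 0, 0, 0, 1, -0.01, 0.8, -0.3, 0, 0, 0, 1, -0.02, 0.8, -0.29, 0, 0, 0, 1
```

Request:
apply_moves(
  increments=[0.15, 0, -0.16, 0, 0, 0, 1, 0.29, 0, -0.31, 0, 0, 0, 1, 0.28, 0, -0.31, 0, 0, 0, 1, 0.29, 0, -0.31, 0, 0, 0, 1, 0.28, 0, -0.31, 0, 0, 0, 1, 0.29, 0, -0.31, 0, 0, 0, 1, 0.3, 0, -0.5, 0, 0, 0, 1, 0.3, 0, -0.5, 0, 0, 0, 1, 0, 0, 0, 0, 0, 0, 1],
)

```text
time: 28.25
position: [0.5441, -0.1897, 0.1193]
tool_rot: [0.095, 2.635, -0.025]
contact_force: [0.2, -0.4, 0.1]
grip_width: 0.0854
```

Run:
```python
from ik import *
st()
im=snap('side','s20.png');im2=snap('top','t20.png')
cv2.imwrite('pics/s20c.png',cv2.resize(im[200:330,300:450],None,fx=5,fy=4.5,interpolation=2))
cv2.imwrite('pics/t20c.png',im2)
```

```text
t 28.25 pos [ 0.5441 -0.1897  0.1193] inC [-175.6 -403.    99.3] inM [-95.2   0.7  59.3] F [ 0.2 -0.4  0.1] w 0.0854 z [ 0.483 -0.035 -0.875] q [-0.57  0.24  2.05  0.55  0.46 -2.51]
```

View pics/s20c.png

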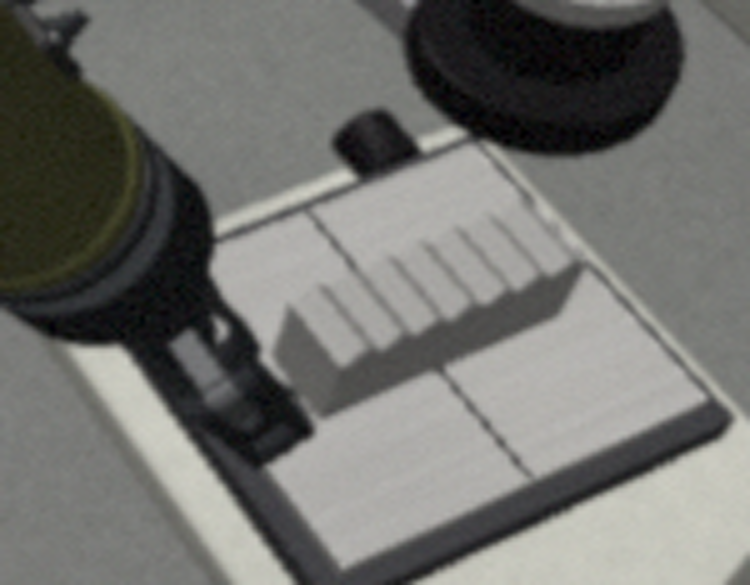

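View pics/t20c.png

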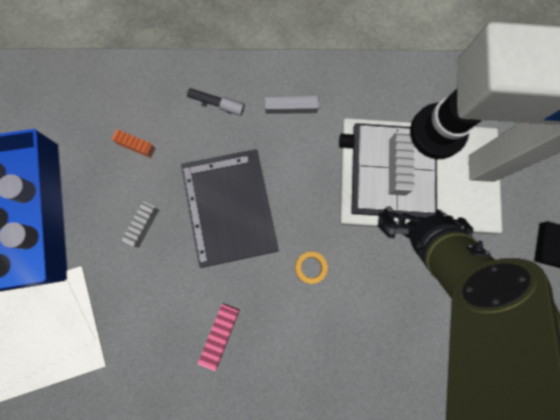

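Run:
```python
from foot import *
foot('pics/s20.png',.060,[300,200],[5,4.5],0,(335,410),(550,318),(280,365),(320,412))
# y-line (lateral) visible both sides of rack; x-line ends hidden: y-line in side image
gs=cv2.imread('pics/s20.png',0);s=lambda c:tuple(np.array(c)/[5,4.5]+[300,200])
A=fitl('side',edge(gs,s((445,375)),s((528,470)),half=2.5,mode='d'),.06)
P=fr(YS).inv().apply(np.r_[A[0],.06]-M)*1000;print('y-line at',P,'yaw',ang(A))
# top: right/left edge of rack tops at z
gt=cv2.imread('pics/t20.png',0);cv2.imwrite('pics/t20z.png',cv2.resize(gt[120:225,350:445],None,fx=6,fy=5.6,interpolation=2))
```

```text
R yaw -4.12 sd 0.00010 N yaw 88.44 corner inM [-61.17 -16.78  -0.  ]
y-line at [-7.09362151e-01 -4.93317390e+01 -1.34110451e-06] yaw 86.02888
```

View pics/t20z.png

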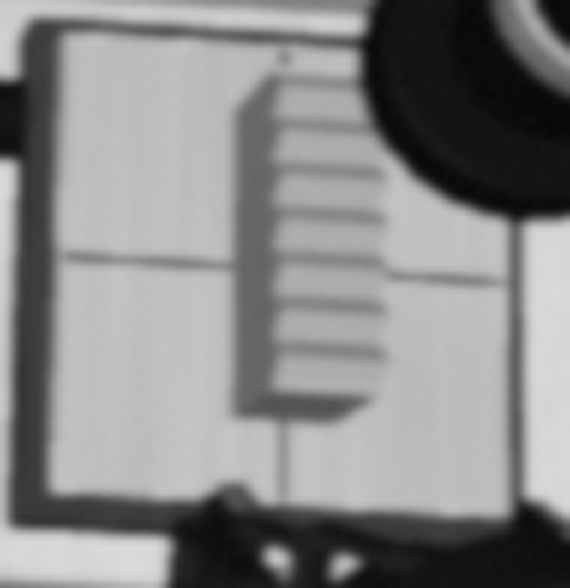

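Run:
```python
from rk import *
gt=cv2.imread('pics/t20.png',0);s=lambda c:tuple(np.array(c)/[6,5.6]+[350,120])
L=fitl('top',edge(gt,s((237,125)),s((237,405)),half=2.2),.06)
N=fitl('top',edge(gt,s((245,413)),s((325,418)),half=2),.06)
X=fitl('top',edge(gt,s((284,425)),s((284,495)),half=2.5,mode='d'),.06)
Y=fitl('top',edge(gt,s((70,257)),s((225,265)),half=2.5,mode='d'),.06)
f=lambda v:(fr(YS).inv().apply(np.r_[v,.06]-M)*1000).round(2)
print('yaw L',ang(L),'N',ang(N),'X',ang(X),'Y',ang(Y),'corner NL',f(inter(L,N)),'cross',f(inter(X,Y)))
```

```text
yaw L -3.8927312 N 85.58268 X -3.9868858 Y 86.057106 corner NL [-57.41  17.48  -0.  ] cross [ 0.72 -0.08 -0.  ]
```

Request:
apply_moves(
  increments=[0.1, 0, -0.5, 0, 0, 0, 1, 0.1, 0.2, -0.7, 0, 0, 0, 1, 0, 0.3, -0.7, 0, 0, 0, 1, 0, 0, 0, 0, 0, 0, 1, 0, 0, 0, 0, 0, 0, 1, 0, 0, 0, 0, 0, 0, 1],
)

```text
time: 28.85
position: [0.5209, -0.1762, 0.1574]
tool_rot: [0.093, 2.634, -0.025]
contact_force: [0.1, -0.6, 0.2]
grip_width: 0.0856
```

Run:
```python
from rk import *
st()
im=snap('top','t21.png');a=cv2.imread('pics/t20.png');print('stage region diff',np.abs(im[130:195,385:420].astype(int)-a[130:195,385:420]).mean())
b=cv2.imread('pics/top0.png')
for n,(x0,y0,x1,y1) in dict(ring=(290,245,335,290),par=(260,90,325,118),plug=(182,84,250,120)).items():print(n,np.abs(im[y0:y1,x0:x1].astype(int)-b[y0:y1,x0:x1]).mean().round(2))
order.hand_in()
```

```text
t 28.85 pos [ 0.5209 -0.1762  0.1574] inC [-195.7 -385.2  137.4] inM [-119.3   12.5   97.4] F [ 0.1 -0.6  0.2] w 0.0856 z [ 0.483 -0.035 -0.875] q [-0.57  0.14  2.05  0.46  0.55 -2.42]
stage region diff 0.5926739926739927
ring 8.45
par 8.39
plug 7.68
the job is handed in; nothing more can be done
```

Run:
```python
import cv2,numpy as np
a=cv2.imread('pics/top0.png',0);b=cv2.imread('pics/t21.png',0)
print('bare table diff',np.abs(a[300:400,300:400].astype(int)-b[300:400,300:400]).mean())
for n,(x0,y0,x1,y1) in dict(ring=(290,245,335,290),par=(260,90,325,118),plug=(182,84,250,120)).items():print(n,cv2.phaseCorrelate(a[y0:y1,x0:x1].astype(float),b[y0:y1,x0:x1].astype(float)))
```

```text
bare table diff 8.2791
ring ((0.6919312074408452, 0.39598538884130363), 0.9037336144002424)
par ((0.016009041368128862, 0.0035833447293232012), 0.9696791275074303)
plug ((-0.06231349042290191, -0.049834360763586716), 0.8983022822782752)
```

The rack is on the stage under the lens, released and at rest, and I handed the job in at about 29 s. No verdict was reported.

**In the corner:** I pushed the rack against the long fence, then against the end fence. The second push turned it about 1°, too close to the limit, so I re-pushed its far end against the long fence. After that:
- Its long side read 11.30° against the fences' 11.35°.
- Its near end sat 120.1 mm from the corner (120 expected).
- The side offset read 37.7 mm where 36 is expected. I put this down to the 2 mm camera calibration, because an earlier reading with the rack against the fence was off the same way.

The robot's push forces stayed at about 20 N or less.

**On the stage:** I gripped it again with the tool leaned 29°, one degree under the suggested range because of a wrist joint limit. I carried it in from the left and set it down with about 13 N.
- **Position:** it is about 2 mm from the cross along x and 0.4 to 1.2 mm across it (limit 5 mm).
- **Angle:** it is about 0.1° off the line (limit 1.5°).
- **Disagreements:** the x offset was +1.9 mm in both views, but one later side reading of the near end came out about 2 mm different. The two cameras also differ by about 1 mm across.

**Other objects:** I felt no contact with the lens head. The parallel and the plug gauge did not move in the images. The ring gauge showed an apparent shift of 0.8 px, under 2 mm, which could be noise. The raw image difference against the first picture was high everywhere, even on bare table, so I took it as a brightness change.

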